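# Store the governors in the rail and lock it

## Robot

A 7-joint arm with a two-finger parallel gripper is mounted at the origin on the work surface. World frame = base frame: x ahead of the robot, y to its left, z up, the work surface at z = 0. Lengths are in m, angles in rad, forces in N, time in s.
With the tool pointing down it reaches from about 0.4 to 0.85 m from the base axis. Payload 6.9 kg.
Tool frame: the origin (TCP) lies midway between the tips of the shut fingers; the grasp point (between the pads) lies 19 mm behind it; z points along the fingers, y is the line along which they close (so a half turn about z gives the same grasp; the last joint's range is limited). The gripper opens to 85 mm and grips with 20 to 120 N. Pads are 22 mm wide; open, the fingers measure 114 mm over their backs; the gripper's body (76 mm by 85 mm) begins 54 mm behind the grasp point. The pads swing forward as they close: fully open they stand 13 mm farther back than shut.
Start: joints at [1.421, 0.507, -0.238, 1.5, 0.126, 1.149, -0.155], TCP at [0.158, -0.605, 0.198] pointing down, gripper open.
Joint ranges: [-3.08, 3.08], [-0.24, 2.05], [-1.43, 1.35], [0, 2.5], [-1.52, 4.66], [0.17, 1.96], [-2.89, 2.89]. Speed limits (rad/s): [2.39, 2.39, 3.14, 3.14, 3.14, 3.14, 3.14].

## Interface

Orientations are given as a unit quaternion [w, x, y, z].
In Python, from bench import env gives the robot as it stands. The module is installed in compiled form; this text tells all that it offers.
- The arm moves only by the tool servo_tool, never from a script. Its arguments are lists of equal length, an entry for each row: "linear": the shift along the tool's x, y, z in cm, a list of three; "roll": the turn about the tool's z in rad; "jaw": the finger opening in cm, from 0 to 8.54. A call has 1 to 12 rows; each row shifts and turns the commanded pose from where the row before left it, along the tool's axes as they then stand; what a row does not reach is not made up. A row lasts 1/8 s, in which the tool goes at most 62.5 mm and 10.7 degrees, less where a joint would pass 70% of its speed; a pose out of reach is approached as far as the arm can. A call with a gripper value outside its range is refused whole. The fingers move at their own pace and stop on an object; the grip force is fixed at half the most. Time passes only in rows, so rows that do not move let the fingers close. It gives the time, the measured TCP pose, the force, the opening and the grip force at its end, in the units of the state.
- env.sense(): the state, without advancing time (a new reading comes with each control period).
- env.get_image(name): name is "scene" or "top" or "wrist"; returns (picture, depth): 400x640x3 uint8, red, green, blue; 400x640 float32, m along the optical axis (not along the pixel's ray), 0 where there is no reading.
- env.camera_info(name): a dict with "fx", "fy", "cx", "cy" (pixels), "T" (4x4, takes a point from camera to world coordinates). Camera axes: x right, y down, z forward; pixel columns grow to the right and rows downward; lengths in m; the calibration is good to about 2 mm. A picture is of the moment at which its call begins: read the wrist's pose just before it. camera_info takes no time and is no camera call; for the wrist camera it gives the pose at the moment of the call.
- env.hand_in(): hands the job in; it is judged then, once.
The state is a dict: "time_s": time; "joints": joint angles; "joint_vel": joint speeds; "tau": joint torques, N m; "ee_pos": TCP position; "tcp_rot": TCP orientation; "contact_force": force on the tool from outside, world axes, zero at the start; "torque": the same for the moment, N m; "finger_gap": opening from 0.0 (shut) to 1.0 (fully open); "finger_force": force on a finger pad.
Only numpy, scipy, OpenCV 4.12 (cv2) and the standard library are available. Lean on these libraries where they do the work, as an engineer would, in place of code of your own. Each camera call takes 0.05 s, during which the arm holds its last target. There are 200 camera calls.

## Task

Turn the turnbutton on the storage rail aside, slide every governor on the counter into the rail through its mouth, foot under the brass lips and clear behind the turnbutton, then turn the turnbutton square across the mouth again so that they cannot slide out. Leave the other things on the counter where they are.

Things in the scene. Friction and masses are not known exactly. Their poses are not given: they have to be found in the camera images.
- rail: Fixed walnut storage rail with brass lips, a T-slot channel. Origin: counter top, middle of the mouth; x points into the channel, y left looking in, z up. Channel from x = 0 (mouth) to 285 mm (end stop), 62 mm wide (y +-31 mm), floor top at z = 6 mm; holds four governors in a row. Outside: x 0 to 300, y -55 to 95 mm.
- rail_lips (a point): Middle of the gap between the two brass lips at the mouth, level with their top (rail 0, 0, 30 mm). The lips overhang the channel: underside z = 22, top z = 30 mm, gap 32 mm wide (y +-16 mm), open above along the whole rail. A governor's foot passes in only from the mouth, web lengthwise in the gap.
- rail_landing (a point): Middle of the landing, on top (rail -90, 0, 6 mm): the floor plate runs on in front of the mouth to x = -135 mm, 86 mm wide, top z = 6 mm. Flared brass guides, up to z = 22 mm, stand on it from x = -43 mm (y about +-47 mm) narrowing to the mouth (y +-31 mm).
- turnbutton (a joint): Turnbutton: flat steel bar 142 x 18 mm at rail z 31 to 39 mm, on an upright pivot at rail x = 12, y = 75 mm; long arm 88 mm. 0 rad = open (bar along the rail, long arm out towards the landing, knob inward), 1.571 = closed (long arm square across the mouth, blocking the webs; knob out to the left). Stays where left; from above turns anticlockwise as the value grows.
- button_knob (a point): Grip point on the turnbutton's upright round brass knob (18 mm diameter, rail z 39 to 79 mm; this point at z = 59 mm), on its short arm 45 mm from the pivot
- button_pivot (a point): The turnbutton's pivot, on top of the bar at rail z = 39 mm
- governor_a: Polished steel spring-motor governor, 3 or 4 alike present. Origin: centre of foot's underside, z up. Foot 64 (x) x 56 (y) x 12 mm high, dark steel; upright web 50 (x) x 20 mm (y), z 12 to 80 mm: grip it across y; narrow brass head (spindle along x, 26 mm disc) up to z 105 mm. Same when turned half round. 0.4 kg.
- governor_b: Polished steel spring-motor governor, 3 or 4 alike present. Origin: centre of foot's underside, z up. Foot 64 (x) x 56 (y) x 12 mm high, dark steel; upright web 50 (x) x 20 mm (y), z 12 to 80 mm: grip it across y; narrow brass head (spindle along x, 26 mm disc) up to z 105 mm. Same when turned half round. 0.4 kg.
- governor_c: Polished steel spring-motor governor, 3 or 4 alike present. Origin: centre of foot's underside, z up. Foot 64 (x) x 56 (y) x 12 mm high, dark steel; upright web 50 (x) x 20 mm (y), z 12 to 80 mm: grip it across y; narrow brass head (spindle along x, 26 mm disc) up to z 105 mm. Same when turned half round. 0.4 kg.
- governor_d: Polished steel spring-motor governor, 3 or 4 alike present. Origin: centre of foot's underside, z up. Foot 64 (x) x 56 (y) x 12 mm high, dark steel; upright web 50 (x) x 20 mm (y), z 12 to 80 mm: grip it across y; narrow brass head (spindle along x, 26 mm disc) up to z 105 mm. Same when turned half round. 0.4 kg.
- needle_tin: small round copper needle tin, 42 mm across, 20 mm high, origin under its centre; a bystander
- brush: red enamel record brush 120 x 36 mm, 50 mm high with its bow handle, origin under its centre; a bystander
- diaphragm: mica diaphragm disc in a brass ring, 66 mm across, 9 mm thick, origin under its centre; a bystander
- plinth_corner: L-shaped walnut plinth corner 130 x 130 mm, 70 mm high, origin under the centre of its square; a bystander
- screwdriver: screwdriver 170 mm long lying along its x axis, origin under its centre; a bystander
- screw_jar: green glass jar 60 mm across, 85 mm high, origin under its centre; a bystander

How it is judged:
On the way, in this order (a step that is already met when the one before it is completed fails the run):
1. the turnbutton is turned aside (value of joint turnbutton below 0.6 rad), for 0.2 s.
2. every governor present is in the rail, foot under the lips, behind the turnbutton's place (x of governor_a in the frame of rail between 0.044 and 0.29 m and y of governor_a in the frame of rail between -0.01 and 0.01 m and z of governor_a in the frame of rail between 0 and 0.014 m and angle between each of governor_a, governor_b, governor_c, governor_d's own z axis and vertical below 0.15 rad and x of governor_b in the frame of rail between 0.044 and 0.29 m and y of governor_b in the frame of rail between -0.01 and 0.01 m and z of governor_b in the frame of rail between 0 and 0.014 m and x of governor_c in the frame of rail between 0.044 and 0.29 m and y of governor_c in the frame of rail between -0.01 and 0.01 m and z of governor_c in the frame of rail between 0 and 0.014 m and x of governor_d in the frame of rail between 0.044 and 0.29 m and y of governor_d in the frame of rail between -0.01 and 0.01 m and z of governor_d in the frame of rail between 0 and 0.014 m), for 0.2 s.
3. the turnbutton is square across the mouth (value of joint turnbutton above 1.4 rad), for 0.2 s.
At the end, for the whole second after the job is handed in: every governor present stands in the rail, its centre more than 44 mm in from the mouth, upright on the rail's floor under the lips and at rest, and the turnbutton is closed across the mouth (within about 0.17 rad of square) (all of step 2 and value of joint turnbutton above 1.4 rad and linear speed of each of governor_a, governor_b, governor_c, governor_d below 0.02 m/s); the robot touches nothing.
It fails at once if a bystander on the counter is moved more than 60 mm (distance of any of needle_tin, brush, diaphragm, plinth_corner, screwdriver, screw_jar from where it was at the start of the episode above 0.06 m).
Of governor_a, governor_b, governor_c, governor_d only 3 to 4 are there at a start; the rules pass over those that are not, and their reading is None.
At some moment in a run one of governor_a, governor_b, governor_c, governor_d may be knocked a few centimetres aside while the robot is not near it.
Once in a run the grip may slacken for a moment while it holds something.
It also fails if it takes over 210 s, if anything falls off the work surface, if the arm or the gripper's body presses on something with over 40 N, if the wrist force passes 120 N, or if a joint passes its speed limit or range.

## Working session

There is one attempt and no reset: what is moved stays moved. The work goes in short steps, Python scripts to look and compute and a tool call to move; the robot and the scene stay as the last step left them, time stands still between calls to the robot, and variables do not carry over. Pictures are saved under pics/ and viewed, at most 14 in all, crops included, and the job is handed in when it is done.

Besides the shell and the picture viewer there is one more tool, called after ">>>" by a JSON object that holds its "api" and its "payload", one argument or row to a line. servo_tool: Moves the arm, as the interface text tells. Its arguments: {"type":"object","properties":{"linear":{"type":"array","items":{"type":"array","items":{"type":"number"}}},"roll":{"type":"array","items":{"type":"number"}},"jaw":{"type":"array","items":{"type":"number"}}},"required":["linear","roll","jaw"]}

```bash
mkdir -p pics
cat > h.py <<'E'
import numpy as np, cv2
from bench import env
def shot(n,f=None):
    im,d=env.get_image(n); ci=env.camera_info(n)
    if f: cv2.imwrite('pics/'+f,im[:,:,::-1])
    v,u=np.mgrid[:400,:640]
    P=np.stack([(u-ci['cx'])/ci['fx']*d,(v-ci['cy'])/ci['fy']*d,d],-1)@ci['T'][:3,:3].T+ci['T'][:3,3]
    P[d==0]=np.nan
    return im,d,P
E
python3 - <<'E'
from h import *
s=env.sense();print(s['time_s'],s['ee_pos'],s['tcp_rot'],s['finger_gap'])
for n in('top','scene'):
    im,d,P=shot(n,n+'0.png');np.save(n+'P.npy',P);np.save(n+'im.npy',im);print(env.camera_info(n))
E
```

```text
0.0 [ 0.15731455 -0.60430186  0.19713432] [-8.73234263e-04  9.91894603e-01  1.27060294e-01 -1.23502244e-04] 0.9989279027767772
{'fx': 395.63200644673344, 'fy': 395.63200644673344, 'cx': 318.47135235845025, 'cy': 197.98642114614526, 'T': array([[-1.62525275e-04, -9.89291413e-01,  1.45953670e-01,
         3.92366212e-01],
       [-9.99487120e-01, -4.51316562e-03, -3.17037448e-02,
         1.99464925e-01],
       [ 3.20229555e-02, -1.45883966e-01, -9.88783292e-01,
         1.04349287e+00],
       [ 0.00000000e+00,  0.00000000e+00,  0.00000000e+00,
         1.00000000e+00]])}
{'fx': 516.3560130714708, 'fy': 516.3560130714708, 'cx': 316.5450395703929, 'cy': 205.9955672336701, 'T': array([[ 0.84699026,  0.376769  , -0.37503682,  0.9840958 ],
       [ 0.53140284, -0.61967582,  0.57759233, -0.49871822],
       [-0.01478237, -0.68851071, -0.7250755 ,  0.89716492],
       [ 0.        ,  0.        ,  0.        ,  1.        ]])}
```

View pics/top0.png

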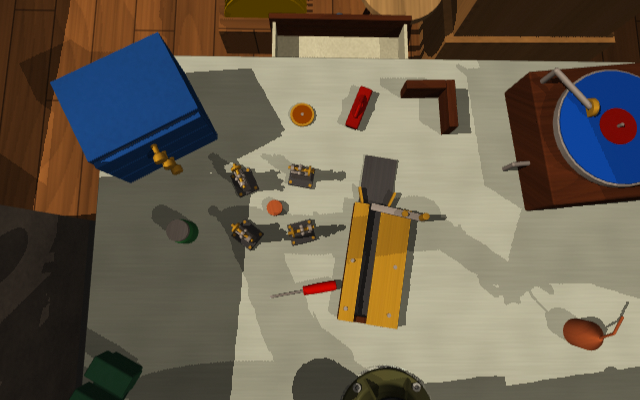

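View pics/scene0.png

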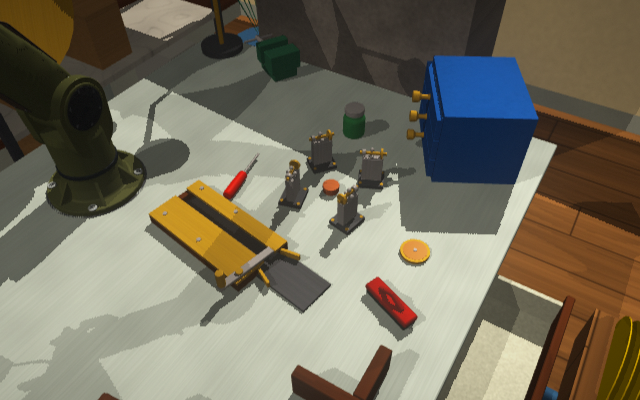

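The top view shows four governors at about (243,179), (302,176), (247,233) and (302,231). The rail's mouth is near (378,205) with its channel running down the image, and the knob is at (425,216) with the bar closed.

```bash
cat > m.py <<'E'
from h import *
def clouds(names=('top','scene')):
    return {n:shot(n) for n in names}
def rect(p):
    (c,(w,h),a)=cv2.minAreaRect((p*1000).astype(np.float32)); 
    if w<h: w,h,a=h,w,a+90
    return np.array(c),w,h,(a+90)%180-90
def govs(C,box=(0.3,0.75,-0.1,0.6),names=None):
    P=np.concatenate([c[2].reshape(-1,3) for c in C.values()]);P=P[~np.isnan(P).any(1)]
    m=(P[:,2]>.022)&(P[:,2]<.079)&(P[:,0]>box[0])&(P[:,0]<box[1])&(P[:,1]>box[2])&(P[:,1]<box[3])
    Q=P[m]; g=np.zeros((500,800),np.uint8); ij=((Q[:,:2]-[box[0],box[2]])*500).astype(int); g[ij[:,0],ij[:,1]]=255
    g=cv2.morphologyEx(g,cv2.MORPH_CLOSE,np.ones((5,5)))
    n,lab=cv2.connectedComponents(g); L=lab[ij[:,0],ij[:,1]]
    for k in range(1,n):
        q=Q[L==k]
        if len(q)<40: continue
        r=rect(q[:,:2]); print(len(q),'c',r[0].round(1),'wh',round(r[1],1),round(r[2],1),'ang',round(r[3],1),'zmax',q[:,2].max().round(3))
E
python3 - <<'E'
from m import *
C={n:(np.load(n+'im.npy'),None,np.load(n+'P.npy')) for n in('top','scene')}
govs(C)
for n,(im,_,P) in C.items():
    x,y,z=P[...,0],P[...,1],P[...,2]
    print(n,'table',np.nanmedian(z[(x>.5)&(x<.7)&(y>.1)&(y<.2)]))
    i=im.astype(int); yel=(i[...,0]-i[...,2]>60)&(abs(z-.03)<.005)&(x>.1)&(x<.6)&(y>-.2)&(y<.3)
    k,lab,st,cc=cv2.connectedComponentsWithStats(yel.astype(np.uint8))
    for t in range(1,k):
        if st[t,4]>150: print(n,'lip',st[t,4],rect(P[lab==t][:,:2]),cc[t])
    kn=(z>.06)&(z<.085)&(x>.3)&(x<.5)&(y>-.2)&(y<0.02); q=P[kn]; print('knob',len(q),np.median(q,0) if len(q) else 0, q.min(0),q.max(0))
    ld=(abs(z-.006)<.004)&(i.max(-1)<110)&(x>.4)&(x<.6)&(y>-.02)&(y<.15)
    k,lab,st,cc=cv2.connectedComponentsWithStats(ld.astype(np.uint8))
    t=1+np.argmax(st[1:,4]);print('landing',st[t,4],rect(P[lab==t][:,:2]))
    bar=(abs(z-.037)<.003)&(x>.35)&(x<.45)&(y>-.2)&(y<.15);print('bar',rect(P[bar][:,:2]),np.median(P[bar],0))
E
```

```text
9005 c [425.    0.8] wh 280.3 178.5 ang -9.4 zmax 0.079
367 c [316.  162.8] wh 88.1 20.3 ang -80.3 zmax 0.03
447 c [451.5 349.2] wh 50.4 26.2 ang 50.5 zmax 0.079
588 c [457.4 498.7] wh 60.5 47.8 ang 2.8 zmax 0.079
324 c [457.2 210.2] wh 53.1 20.6 ang -75.5 zmax 0.079
466 c [588.7 360.6] wh 50.0 25.6 ang 24.1 zmax 0.079
486 c [606.  210.3] wh 53.0 23.2 ang 78.6 zmax 0.079
1375 c [661.3 506.5] wh 202.6 61.6 ang -46.6 zmax 0.079
143 c [742.1  74.2] wh 37.8 16.3 ang 87.9 zmax 0.032
top table 8.032672588809131e-05
top lip 1804 (array([383.66824341,  77.40499878]), 299.79376220703125, 39.3570556640625, -8.983451843261719) [353.46452328 261.1518847 ]
top lip 3426 (array([361.08850098, -10.72901917]), 282.847900390625, 79.79454803466797, -9.16265869140625) [388.13660245 270.77145359]
knob 52 [ 0.49117181 -0.09480082  0.07802247] [ 0.48400047 -0.10524976  0.06177444] [ 0.49876461 -0.08802339  0.08300145]
landing 1152 (array([500.50772095,  16.22184372]), 198.98805236816406, 72.71993255615234, 0.16350029408931732)
bar (array([401.57141113,  20.22803497]), 156.234130859375, 97.97718048095703, 87.6060562133789) [ 0.40077351 -0.0075703   0.0345219 ]
scene table -0.0005665542497979015
scene lip 1642 (array([384.00665283,  76.40611267]), 301.6496887207031, 41.72494125366211, -9.092765808105469) [236.89768575 215.00609013]
scene lip 3317 (array([355.89611816, -11.09769058]), 280.2225036621094, 80.77615356445312, -9.185890197753906) [201.97347    234.91227012]
knob 92 [ 0.49361148 -0.10049556  0.0773166 ] [ 0.48393445 -0.10732003  0.06106633] [ 0.49989946 -0.089136    0.08221162]
landing 1026 (array([554.53344727,  18.77248764]), 90.70757293701172, 77.4505844116211, -0.10272979736328125)
bar (array([416.51293945,   1.04859924]), 107.79438018798828, 71.74250030517578, -29.910125732421875) [ 0.39223624 -0.00316956  0.03411324]
```

Run:
```python
from m import *
P=np.load('topP.npy')
q=P[305:355,555:632].reshape(-1,3);q=q[q[:,2]>.02];print('can',q.min(0),q.max(0))
q=P[205:213,270:283].reshape(-1,3);print('tin',np.median(q,0))
s=env.sense();w,x,y,z=s['tcp_rot'];yaw=2*np.arctan2(y,x)
kn=np.array([.4957,-.0978]);d=kn-s['ee_pos'][:2];c,sn=np.cos(yaw),np.sin(yaw)
print(np.degrees(yaw),'tool dx,dy cm',100*(d@[c,sn]),100*(d@[sn,-c]))
```

```text
can [ 0.16679029 -0.53272137  0.0203824 ] [ 0.26195527 -0.46461062  0.16436447]
tin [nan nan nan]
14.598587609499553 tool dx,dy cm 45.51367572781878 -40.49202836571348
```

>>> {"api": "servo_tool", "payload": {
  "linear": [
    [0,0,-5],
    [2,0,-5],
    [5,0,-2],
    [5.5,-1,0],
    [5.5,-3,0],
    [5,-3,0],
    [4.5,-4,0],
    [4,-4.5,0],
    [3.5,-5,0],
    [3.5,-5,0],
    [3.5,-5,0],
    [0,0,0]
  ],
  "roll": [0,0,0,0,0,0,0,0,0,0,0,0],
  "jaw": [8.5,8.5,8.5,8.5,8.5,8.5,8.5,8.5,8.5,8.5,8.5,8.5]
}}

```text
time_s: 1.6
ee_pos: [0.4887, -0.1978, 0.3182]
tcp_rot: [-0.001, 0.991, 0.132, 0.001]
contact_force: [0.1, -1.5, 0.2]
finger_gap: 0.993
finger_force: 0.0
```

```bash
cat >> h.py <<'E'
def go(x,y,z=None,yaw=None):
    "remaining tool shift (cm) and roll to world target (mm, deg)"
    s=env.sense();q=s['tcp_rot'];a=2*np.arctan2(q[2],q[1]);p=s['ee_pos']
    d=np.array([x,y])/1000-p[:2];c,n=np.cos(a),np.sin(a)
    r=None if yaw is None else -((yaw-np.degrees(a)+90)%180-90)
    b=np.radians(yaw) if yaw is not None else a
    print('t',round(s['time_s'],2),'pos',(p*1000).round(1),'yaw',np.degrees(a).round(1),'j7',s['joints'][6].round(2),'gap',round(s['finger_gap']*85.4,1),'F',np.round(s['contact_force'],1),'ff',np.round(s['finger_force'],1))
    print('d now-axes cm',(100*np.array([d@[c,n],d@[n,-c]])).round(2),'dz',None if z is None else round((p[2]*1000-z)/10,2),'roll rad',None if r is None else round(np.radians(r),3))
    if yaw is not None:
        b=a-np.radians(r);c,n=np.cos(b),np.sin(b);print('  d after-roll axes',(100*np.array([d@[c,n],d@[n,-c]])).round(2))
O=np.array([526.4,18.8]);RX=np.array([np.cos(np.radians(170.95)),np.sin(np.radians(170.95))]);RY=np.array([-RX[1],RX[0]])
def rail(x,y): return O+x*RX+y*RY
E
python3 -c "
from h import *
go(495.7,-97.8,45,-9.05)"
```

```text
t 1.6 pos [ 488.7 -197.8  318.2] yaw 15.1 j7 -1.09 gap 84.8 F [ 0.1 -1.5  0.2] ff 0.0
d now-axes cm [ 3.29 -9.47] dz 27.32 roll rad 0.422
  d after-roll axes [-0.88 -9.99]
```

>>> {"api": "servo_tool", "payload": {
  "linear": [
    [0,0,0],
    [0,0,0],
    [0,0,0],
    [-0.4,-5,4],
    [-0.5,-5,4],
    [0,0,4],
    [0,0,0]
  ],
  "roll": [0.141,0.141,0.14,0,0,0,0],
  "jaw": [8.5,8.5,8.5,8.5,8.5,8.5,8.5]
}}

```text
time_s: 2.48
ee_pos: [0.4923, -0.1068, 0.1978]
tcp_rot: [-0.0, 0.997, -0.083, -0.003]
contact_force: [-0.1, 0.2, 1.1]
finger_gap: 0.994
finger_force: 0.0
```

```bash
python3 -c "
from h import *
go(495.7,-97.8,45,-9.05)
im,d,P=shot('wrist','w1.png')
z=P[...,2];x=P[...,0];y=P[...,1]
m=(z>.072)&(z<.088)&(abs(x-.495)<.04)&(abs(y+.098)<.04);q=P[m];print(len(q),np.median(q,0),q.min(0),q.max(0))
"
```

```text
t 2.48 pos [ 492.3 -106.8  197.8] yaw -9.6 j7 -1.72 gap 84.9 F [-0.1  0.2  1.1] ff 0.0
d now-axes cm [ 0.18 -0.94] dz 15.28 roll rad -0.009
  d after-roll axes [ 0.19 -0.94]
322 [ 0.49464353 -0.09657865  0.08049158] [ 0.4850545  -0.10494155  0.07204772] [ 0.50220621 -0.08770285  0.08234084]
```

View pics/w1.png

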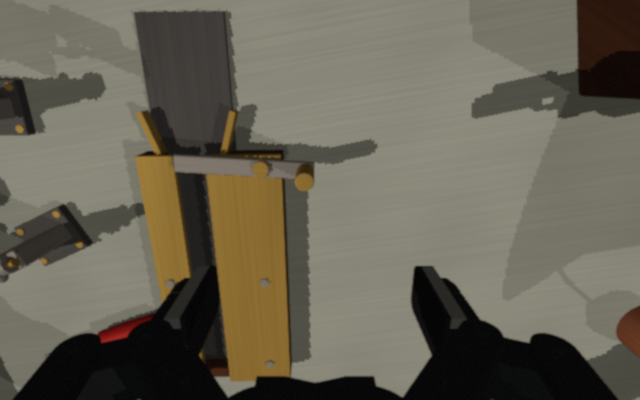

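The wrist view has the knob at (304,178) and the bar across the mouth, which matches my rail frame to within 1.5 mm. Joint 7 needs room for the arc, so I'll turn the tool back first.

>>> {"api": "servo_tool", "payload": {
  "linear": [
    [0.2,-0.95,1],
    [0,0,1],
    [0,0,1],
    [0,0,1],
    [0,0,1],
    [0,0,1],
    [0,0,0],
    [0,0,0],
    [0,0,0]
  ],
  "roll": [-0.1625,-0.1625,-0.1625,-0.1625,-0.1625,-0.1625,-0.1625,-0.1625,0],
  "jaw": [6,6,6,6,6,6,6,6,6]
}}

```text
time_s: 3.65
ee_pos: [0.4992, -0.0991, 0.1415]
tcp_rot: [0.001, 0.845, 0.535, 0.001]
contact_force: [-0.3, -1.0, 0.4]
finger_gap: 0.701
finger_force: 0.0
```

```bash
python3 -c "
from h import *
go(494.8,-97,45,65)"
```

```text
t 3.65 pos [499.2 -99.1 141.5] yaw 64.7 j7 -0.65 gap 59.9 F [-0.3 -1.   0.4] ff 0.0
d now-axes cm [-0.   -0.49] dz 9.65 roll rad -0.005
  d after-roll axes [ 0.   -0.49]
```

>>> {"api": "servo_tool", "payload": {
  "linear": [
    [0,-0.5,3],
    [0,0,3.5],
    [0,0,3],
    [0,0,0],
    [0,0,0]
  ],
  "roll": [0,0,0,0,0],
  "jaw": [6,6,6,6,6]
}}

```text
time_s: 4.28
ee_pos: [0.4947, -0.0956, 0.0464]
tcp_rot: [0.001, 0.844, 0.536, 0.001]
contact_force: [0.6, -0.9, 0.3]
finger_gap: 0.699
finger_force: 0.0
```

```bash
python3 -c "
from h import *
go(494.8,-97,45,65)"
```

```text
t 4.28 pos [494.7 -95.6  46.4] yaw 64.8 j7 -0.78 gap 59.7 F [ 0.6 -0.9  0.3] ff 0.0
d now-axes cm [-0.12  0.07] dz 0.14 roll rad -0.004
  d after-roll axes [-0.12  0.07]
```

Now grip and turn: 9 rows of 9°.

>>> {"api": "servo_tool", "payload": {
  "linear": [
    [0,0,0],
    [0,0,0],
    [0,0,0],
    [-0.14,-0.69,0],
    [-0.14,-0.69,0],
    [-0.14,-0.69,0],
    [-0.14,-0.69,0],
    [-0.14,-0.69,0],
    [-0.14,-0.69,0],
    [-0.14,-0.69,0],
    [-0.14,-0.69,0],
    [0,0,0]
  ],
  "roll": [0,0,0,0.157,0.157,0.157,0.157,0.157,0.157,0.157,0.157,0],
  "jaw": [1.5,1.5,1.5,1.5,1.5,1.5,1.5,1.5,1.5,1.5,1.5,1.5]
}}

```text
time_s: 5.78
ee_pos: [0.4575, -0.0572, 0.0459]
tcp_rot: [-0.0, 0.998, -0.061, 0.001]
contact_force: [0.3, 1.8, 6.5]
finger_gap: 0.175
finger_force: 3.7
```

```bash
python3 -c "
from h import *
go(*rail(57,75),45,-25)
s=env.sense()['ee_pos'][:2]*1000-rail(12,75);print('btn angle',np.arctan2(s@RY,s@RX), np.hypot(*s))"
```

```text
t 5.78 pos [457.5 -57.2  45.9] yaw -6.9 j7 -1.8 gap 14.9 F [0.3 1.8 6.5] ff 3.7
d now-axes cm [-0.05 -1.09] dz 0.09 roll rad 0.315
  d after-roll axes [-0.39 -1.03]
btn angle 0.24275845971078536 45.44178422950515
```

>>> {"api": "servo_tool", "payload": {
  "linear": [
    [-0.14,-0.69,0],
    [-0.07,-0.35,0],
    [0,0,0],
    [0,0,0],
    [0,0,0],
    [0,0,-4],
    [0,0,-4],
    [0,0,-4],
    [0,0,0]
  ],
  "roll": [0.12,0.08,0,0,0,0,0,0,0],
  "jaw": [1.5,1.5,1.5,5,5,5,5,5,5]
}}

```text
time_s: 6.9
ee_pos: [0.4573, -0.0477, 0.1675]
tcp_rot: [-0.0, 0.987, -0.16, 0.002]
contact_force: [-0.4, -0.4, -0.6]
finger_gap: 0.586
finger_force: 0.0
```

```bash
python3 -c "
from m import *
go(606,210,100,78.6)
C=clouds()
govs(C)
for n,(im,d,P) in C.items():
    z=P[...,2];x=P[...,0];y=P[...,1]
    m=(z>.072)&(z<.088)&(abs(x-.47)<.06)&(abs(y+.06)<.07);q=P[m];print(n,len(q),np.median(q,0),rail(57,75))
cv2.imwrite('pics/c2.png',cv2.resize(C['top'][0][80:340,180:460,::-1],None,fx=2,fy=2))
"
```

```text
t 6.9 pos [457.3 -47.7 167.5] yaw -18.5 j7 -1.92 gap 50.0 F [-0.4 -0.4 -0.6] ff 0.0
d now-axes cm [  5.94 -29.15] dz 6.75 roll rad 1.447
  d after-roll axes [-28.2   -9.48]
6004 c [443.4 -25.2] wh 300.3 81.8 ang -9.0 zmax 0.079
2853 c [434.8  68.8] wh 277.1 42.1 ang -9.1 zmax 0.035
314 c [316.3 165.2] wh 83.2 21.9 ang -81.1 zmax 0.029
438 c [451.3 349.4] wh 51.3 24.6 ang 52.7 zmax 0.079
591 c [457.1 498.6] wh 59.3 46.4 ang 0.4 zmax 0.079
313 c [457.3 210.2] wh 53.9 20.7 ang -75.3 zmax 0.079
465 c [588.1 361.8] wh 50.0 26.5 ang 24.4 zmax 0.079
481 c [604.5 211.9] wh 54.0 24.1 ang 80.0 zmax 0.079
1238 c [673.4 492.7] wh 167.2 51.5 ang -41.7 zmax 0.079
134 c [624.1 583.1] wh 39.0 4.6 ang -59.7 zmax 0.079
144 c [742.2  74.8] wh 37.4 15.8 ang 88.5 zmax 0.033
top 45 [ 0.45655632 -0.053028    0.07828644] [458.31234291 -46.30046814]
scene 60 [ 0.45811322 -0.05510692  0.07682163] [458.31234291 -46.30046814]
```

View pics/c2.png

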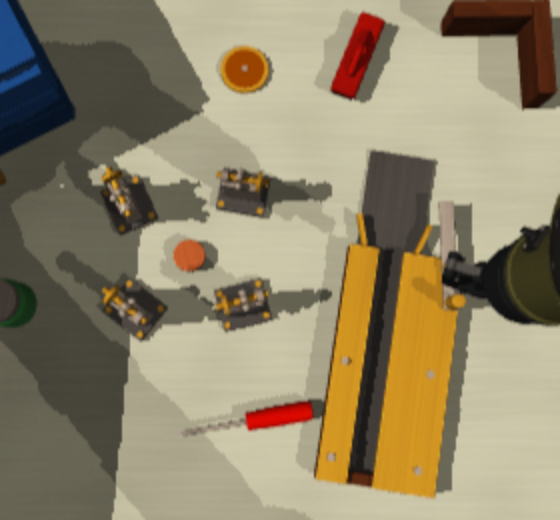

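The top crop shows the button open along the rail, its knob at (456,300), and all the governors still in place. Next is the governor at (605,211).

>>> {"api": "servo_tool", "payload": {
  "linear": [
    [0,0,0],
    [0,0,0],
    [0,0,0],
    [0,0,0],
    [0,0,0],
    [0,0,0],
    [0,0,0],
    [0,0,0],
    [0,0,0],
    [0,0,0],
    [0,0,0]
  ],
  "roll": [-0.17,-0.17,-0.17,-0.17,-0.17,-0.17,-0.17,-0.17,-0.17,-0.17,0],
  "jaw": [7,7,7,7,7,7,7,7,7,7,7]
}}

```text
time_s: 8.38
ee_pos: [0.455, -0.0475, 0.1637]
tcp_rot: [-0.001, 0.773, 0.635, -0.001]
contact_force: [-0.6, 0.1, 0.6]
finger_gap: 0.817
finger_force: 0.0
```

>>> {"api": "servo_tool", "payload": {
  "linear": [
    [4,1.3,0],
    [4,1.4,0],
    [4,1.4,0],
    [4,1.4,0],
    [4,1.4,0],
    [4,1.4,0],
    [4,1.3,0],
    [0,0,0],
    [0,0,0]
  ],
  "roll": [0,0,0,0,0,0,0,0,0],
  "jaw": [7,7,7,7,7,7,7,7,7]
}}

```text
time_s: 9.5
ee_pos: [0.6034, 0.2082, 0.1639]
tcp_rot: [-0.0, 0.773, 0.635, -0.001]
contact_force: [0.3, -0.3, -0.2]
finger_gap: 0.822
finger_force: 0.0
```

```bash
cat >> m.py <<'E'
def near(c,r=.06):
    im,d,P=shot('wrist'); Q=P.reshape(-1,3);Q=Q[~np.isnan(Q).any(1)]
    m=(np.hypot(Q[:,0]-c[0]/1000,Q[:,1]-c[1]/1000)<r)
    for lo,hi in((.003,.016),(.03,.083)):
        q=Q[m&(Q[:,2]>lo)&(Q[:,2]<hi)]
        if len(q)>20: R=rect(q[:,:2]);print('wrist z',lo,hi,len(q),R[0].round(1),round(R[1],1),round(R[2],1),round(R[3],1))
    return im
E
python3 -c "
from m import *
go(605,211.5,45,79.3)
near((605,211.5))"
```

```text
t 9.5 pos [603.4 208.2 163.9] yaw 78.8 j7 -0.86 gap 70.2 F [ 0.3 -0.3 -0.2] ff 0.0
d now-axes cm [0.36 0.09] dz 11.89 roll rad -0.009
  d after-roll axes [0.35 0.09]
wrist z 0.003 0.016 2212 [604.8 213.3] 63.8 56.0 79.8
wrist z 0.03 0.083 620 [605.3 215.9] 44.5 19.9 79.3
```

>>> {"api": "servo_tool", "payload": {
  "linear": [
    [0.5,0,3],
    [0,0,3],
    [0,0,3],
    [0,0,3],
    [0,0,0],
    [0,0,0],
    [0,0,0],
    [0,0,0],
    [0,0,0]
  ],
  "roll": [-0.015,0,0,0,0,0,0,0,0],
  "jaw": [7,7,7,7,7,1,1,1,1]
}}

```text
time_s: 10.68
ee_pos: [0.6067, 0.2145, 0.0472]
tcp_rot: [0.001, 0.768, 0.641, 0.002]
contact_force: [1.9, 0.2, 6.0]
finger_gap: 0.123
finger_force: 56.2
```

```bash
python3 -c "
from m import *
go(605,213.3,43,79.8);go(*rail(-90,0),60,-9.05)"
```

```text
t 10.68 pos [606.7 214.5  47.2] yaw 79.7 j7 -0.92 gap 10.5 F [1.9 0.2 6. ] ff 56.2
d now-axes cm [-0.15 -0.15] dz 0.42 roll rad -0.001
  d after-roll axes [-0.15 -0.15]
t 10.68 pos [606.7 214.5  47.2] yaw 79.7 j7 -0.92 gap 10.5 F [1.9 0.2 6. ] ff 56.2
d now-axes cm [-20.5    4.58] dz -1.28 roll rad 1.549
  d after-roll axes [ 4.14 20.59]
```

>>> {"api": "servo_tool", "payload": {
  "linear": [
    [0,0,-1],
    [0,0,-1],
    [0,0,0],
    [0,0,0],
    [0,0,0],
    [0,0,0],
    [0,0,0],
    [0,0,0],
    [0,0,0],
    [0,0,0],
    [0,0,0],
    [0,0,0]
  ],
  "roll": [0,0,0.172,0.172,0.172,0.172,0.172,0.172,0.172,0.172,0.173,0],
  "jaw": [1,1,1,1,1,1,1,1,1,1,1,1]
}}

```text
time_s: 12.18
ee_pos: [0.6048, 0.2143, 0.0654]
tcp_rot: [-0.0, 0.997, -0.078, -0.0]
contact_force: [-0.8, 0.1, -3.6]
finger_gap: 0.126
finger_force: 54.2
```

>>> {"api": "servo_tool", "payload": {
  "linear": [
    [0.8,3.4,0],
    [0.8,3.4,0],
    [0.8,3.4,0],
    [0.8,3.4,0],
    [0.5,3.4,0],
    [0.4,3.4,0],
    [0,0,0],
    [0,0,0]
  ],
  "roll": [0,0,0,0,0,0,0,0],
  "jaw": [1,1,1,1,1,1,1,1]
}}

```text
time_s: 13.18
ee_pos: [0.6137, 0.0065, 0.0652]
tcp_rot: [-0.0, 0.997, -0.077, -0.0]
contact_force: [0.1, 0.5, -3.5]
finger_gap: 0.129
finger_force: 54.3
```

```bash
python3 -c "
from m import *
go(*rail(-90,0),54.7,-9.05)"
```

```text
t 13.18 pos [613.7   6.5  65.2] yaw -8.9 j7 -1.84 gap 11.0 F [ 0.1  0.5 -3.5] ff 54.3
d now-axes cm [0.19 0.16] dz 1.05 roll rad 0.003
  d after-roll axes [0.19 0.16]
```

>>> {"api": "servo_tool", "payload": {
  "linear": [
    [0,0.16,0.5],
    [0,0,0.5],
    [0,0,0],
    [0,0,0]
  ],
  "roll": [0,0,0,0],
  "jaw": [1,1,1,1]
}}

```text
time_s: 13.68
ee_pos: [0.6134, 0.0046, 0.055]
tcp_rot: [-0.0, 0.997, -0.078, -0.0]
contact_force: [-0.1, 0.2, -3.3]
finger_gap: 0.127
finger_force: 54.3
```

```bash
python3 -c "
from m import *
go(*rail(-90,0),54.7,-9.05)
im,d,P=shot('wrist','w3.png')
p=P[...,:2].reshape(-1,2)*1000-O; X=p@RX;Y=p@RY;z=P[...,2].ravel()*1000
for nm,m in(('foot',(abs(X+90)<45)&(abs(Y)<40)&(z>13)&(z<24)),('lipsR',(X>30)&(X<120)&(abs(Y)<40)&(Y<0)&(z>27)&(z<34)),('lipsL',(X>30)&(X<120)&(abs(Y)<40)&(Y>0)&(z>27)&(z<34)),('land',(X<-30)&(X>-140)&(abs(Y)<60)&(z>3)&(z<10))):
    if m.sum()>9: print(nm,m.sum(),'X',np.percentile(X[m],[1,99]).round(1),'Y',np.percentile(Y[m],[1,50,99]).round(1),np.median(z[m]).round(1), rect(np.c_[X[m],Y[m]]/1000))
"
```

```text
t 13.68 pos [613.4   4.6  55. ] yaw -9.0 j7 -1.84 gap 10.8 F [-0.1  0.2 -3.3] ff 54.3
d now-axes cm [ 0.19 -0.03] dz 0.03 roll rad 0.001
  d after-roll axes [ 0.19 -0.03]
foot 4489 X [-117.9  -56.4] Y [-27.7  -0.1  27.4] 19.8 (array([-86.19857025,  -0.18257904]), 63.94838333129883, 56.217105865478516, 0.1811446249485016)
lipsL 16 X [30.6 43.7] Y [14.8 15.3 16. ] 29.8 (array([37.23994827, 15.5750103 ]), 13.288312911987305, 1.1260273456573486, -1.7449722290039062)
land 7481 X [-133.8  -33.3] Y [-43.9  -5.5  41.6] 6.0 (array([-82.08522034,  -1.15473557]), 104.12022399902344, 99.81918334960938, -0.01032257080078125)
```

View pics/w3.png

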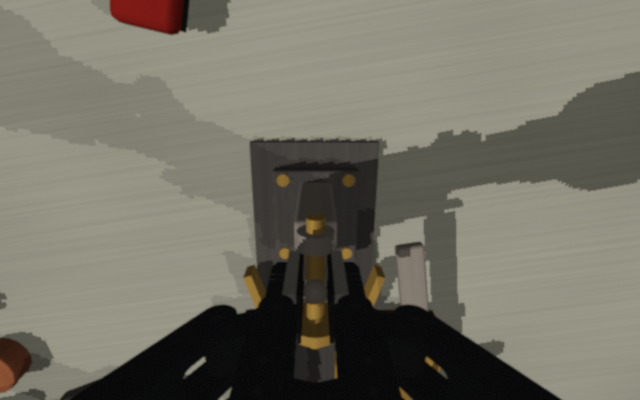

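The foot is held square at rail (-86, 0). Sliding it in.

>>> {"api": "servo_tool", "payload": {
  "linear": [
    [-1.5,-0.07,0],
    [-1.5,0,0],
    [-1.5,0,0],
    [-1.5,0,0],
    [-1.5,0,0],
    [-1.5,0,0],
    [-1.5,0,0],
    [0,0,0]
  ],
  "roll": [0,0,0,0,0,0,0,0],
  "jaw": [1,1,1,1,1,1,1,1]
}}

```text
time_s: 14.72
ee_pos: [0.5088, 0.0216, 0.0553]
tcp_rot: [0.0, 0.997, -0.078, -0.0]
contact_force: [-0.2, 0.2, -3.5]
finger_gap: 0.128
finger_force: 54.3
```

>>> {"api": "servo_tool", "payload": {
  "linear": [
    [-1.5,0,0],
    [-1.5,0,0],
    [-1.5,0,0],
    [-1.5,0,0],
    [-1.5,0,0],
    [-0.6,0,0],
    [0,0,0]
  ],
  "roll": [0,0,0,0,0,0,0],
  "jaw": [1,1,1,1,1,1,1]
}}

```text
time_s: 15.6
ee_pos: [0.4297, 0.0343, 0.0553]
tcp_rot: [-0.0, 0.997, -0.078, 0.0]
contact_force: [0.2, -0.0, -4.0]
finger_gap: 0.127
finger_force: 54.3
```

```bash
python3 -c "
from m import *
go(*rail(98,0),54.7,-9.05)"
```

```text
t 15.6 pos [429.7  34.3  55.3] yaw -9.0 j7 -1.94 gap 10.9 F [ 0.2 -0.  -4. ] ff 54.3
d now-axes cm [-0.01  0.01] dz 0.06 roll rad 0.001
  d after-roll axes [-0.01  0.01]
```

>>> {"api": "servo_tool", "payload": {
  "linear": [
    [0,0,0.15],
    [0,0,0],
    [0,0,0],
    [0,0,0],
    [0,0,-2],
    [0,0,-4],
    [0,0,-4],
    [0,0,-1],
    [0,0,0]
  ],
  "roll": [0,0,0,0,0,0,0,0,0],
  "jaw": [1,5,5,5,5,5,7,7,7]
}}

```text
time_s: 16.73
ee_pos: [0.43, 0.0341, 0.1638]
tcp_rot: [-0.0, 0.997, -0.079, 0.001]
contact_force: [0.3, -0.6, -0.5]
finger_gap: 0.82
finger_force: 0.0
```

>>> {"api": "servo_tool", "payload": {
  "linear": [
    [0,-3,0],
    [0,-1,0],
    [0,0,0],
    [0,0,0],
    [0,0,0],
    [0,0,0],
    [0,0,0],
    [0,0,0],
    [0,0,0],
    [0,0,0],
    [0,0,0],
    [0,0,0]
  ],
  "roll": [-0.165,-0.165,-0.165,-0.165,-0.165,-0.165,-0.165,-0.165,-0.165,-0.165,-0.165,-0.165],
  "jaw": [7,7,7,7,7,7,7,7,7,7,7,7]
}}

```text
time_s: 18.23
ee_pos: [0.4335, 0.0737, 0.162]
tcp_rot: [-0.001, 0.61, 0.792, -0.001]
contact_force: [0.7, -0.5, -1.2]
finger_gap: 0.819
finger_force: 0.0
```

```bash
python3 -c "
from m import *
go(457.2,210.2,47,-75.4)"
```

```text
t 18.23 pos [433.5  73.7 162. ] yaw 104.8 j7 -0.2 gap 69.9 F [ 0.7 -0.5 -1.2] ff 0.0
d now-axes cm [12.6   5.77] dz 11.5 roll rad 0.003
  d after-roll axes [12.62  5.74]
```

>>> {"api": "servo_tool", "payload": {
  "linear": [
    [3.5,1.9,0],
    [4.5,1.9,0],
    [4.6,1.9,0],
    [0,0,0],
    [0,0,0]
  ],
  "roll": [0,0,0,0,0],
  "jaw": [7,7,7,7,7]
}}

```text
time_s: 18.85
ee_pos: [0.4574, 0.2092, 0.1621]
tcp_rot: [-0.001, 0.612, 0.791, -0.001]
contact_force: [0.3, -0.2, 0.2]
finger_gap: 0.818
finger_force: 0.0
```

```bash
python3 -c "
from m import *
near((457.2,210.2))
go(457.2,210.2,47,-75.4)"
```

```text
wrist z 0.003 0.016 2136 [455.8 212.5] 64.2 56.0 -74.7
wrist z 0.03 0.083 633 [455.7 213. ] 49.5 19.8 -75.2
t 18.9 pos [457.6 208.5 162.4] yaw 104.4 j7 -0.5 gap 70.0 F [ 0.6 -1.8 -0.2] ff 0.0
d now-axes cm [0.17 0.  ] dz 11.54 roll rad -0.004
  d after-roll axes [0.17 0.  ]
```

>>> {"api": "servo_tool", "payload": {
  "linear": [
    [0.45,-0.07,3],
    [0,0,3],
    [0,0,3],
    [0,0,2.6],
    [0,0,0],
    [0,0,0],
    [0,0,0],
    [0,0,0],
    [0,0,0]
  ],
  "roll": [-0.012,0,0,0,0,0,0,0,0],
  "jaw": [7,7,7,7,7,1,1,1,1]
}}

```text
time_s: 20.02
ee_pos: [0.4565, 0.2142, 0.0484]
tcp_rot: [0.0, 0.608, 0.794, 0.0]
contact_force: [-1.3, 0.1, 5.0]
finger_gap: 0.133
finger_force: 41.5
```

>>> {"api": "servo_tool", "payload": {
  "linear": [
    [0,0,-1],
    [0,0,-1],
    [0,0,0]
  ],
  "roll": [0,0,0],
  "jaw": [1,1,1]
}}

```text
time_s: 20.4
ee_pos: [0.457, 0.2145, 0.0686]
tcp_rot: [0.0, 0.608, 0.794, 0.001]
contact_force: [-0.5, -0.6, -3.0]
finger_gap: 0.13
finger_force: 40.7
```

```bash
python3 -c "
from m import *
go(615,150,60,-75.4);go(*rail(-90,0),60,-9.05)"
```

```text
t 20.4 pos [457.  214.5  68.6] yaw 105.1 j7 -0.61 gap 11.1 F [-0.5 -0.6 -3. ] ff 40.7
d now-axes cm [-10.35  13.57] dz 0.86 roll rad 0.009
  d after-roll axes [-10.23  13.66]
t 20.4 pos [457.  214.5  68.6] yaw 105.1 j7 -0.61 gap 11.1 F [-0.5 -0.6 -3. ] ff 40.7
d now-axes cm [-24.39   9.81] dz 0.86 roll rad -1.149
  d after-roll axes [-18.93 -18.24]
```

>>> {"api": "servo_tool", "payload": {
  "linear": [
    [-2.5,3.4,0],
    [-2.6,3.4,0],
    [-2.6,3.4,0],
    [-2.6,3.4,0],
    [0,0,0],
    [0,0,0],
    [0,0,0],
    [0,0,0],
    [0,0,0],
    [0,0,0],
    [0,0,0],
    [0,0,0]
  ],
  "roll": [0,0,0,0,0.166,0.166,0.166,0.166,0.166,0.166,0.166,0.166],
  "jaw": [1,1,1,1,1,1,1,1,1,1,1,1]
}}

```text
time_s: 21.9
ee_pos: [0.6142, 0.1502, 0.0671]
tcp_rot: [-0.0, 0.969, 0.248, -0.0]
contact_force: [0.5, 0.4, -2.8]
finger_gap: 0.128
finger_force: 40.9
```

>>> {"api": "servo_tool", "payload": {
  "linear": [
    [0,0,0],
    [0,0,0],
    [0,0,0],
    [0,0,0],
    [0,0,0]
  ],
  "roll": [0.166,0.166,0.166,0.166,0],
  "jaw": [1,1,1,1,1]
}}

```text
time_s: 22.52
ee_pos: [0.6142, 0.1505, 0.0672]
tcp_rot: [0.0, 0.997, -0.078, -0.0]
contact_force: [0.7, -0.5, -2.3]
finger_gap: 0.128
finger_force: 40.9
```

```bash
python3 -c "
from m import *
go(*rail(-90,-0.9),54.7,-9.05)"
```

```text
t 22.52 pos [614.2 150.5  67.2] yaw -8.9 j7 -1.96 gap 10.9 F [ 0.7 -0.5 -2.3] ff 40.9
d now-axes cm [ 2.37 14.3 ] dz 1.25 roll rad 0.002
  d after-roll axes [ 2.4 14.3]
```

>>> {"api": "servo_tool", "payload": {
  "linear": [
    [0.6,3.5,0],
    [0.6,3.6,0],
    [0.6,3.6,0],
    [0.6,3.6,0],
    [0,0,0.6],
    [0,0,0.5],
    [0,0,0],
    [0,0,0]
  ],
  "roll": [0,0,0,0,0,0,0,0],
  "jaw": [1,1,1,1,1,1,1,1]
}}

```text
time_s: 23.52
ee_pos: [0.6159, 0.0064, 0.0566]
tcp_rot: [-0.0, 0.997, -0.077, -0.0]
contact_force: [-0.9, -0.1, -3.2]
finger_gap: 0.128
finger_force: 40.9
```

```bash
cat >> m.py <<'E'
def foot():
    go(*rail(-90,-0.9),54.7,-9.05)
    im,d,P=shot('wrist')
    p=P[...,:2].reshape(-1,2)*1000-O; X=p@RX;Y=p@RY;z=P[...,2].ravel()*1000
    for nm,m in(('foot',(abs(X+90)<45)&(abs(Y)<40)&(z>13)&(z<24)),('land',(X<-60)&(X>-140)&(abs(Y)<60)&(z>3)&(z<10))):
        if m.sum()>9: print(nm,m.sum(),'Y',np.percentile(Y[m],[1,99]).round(1),np.median(z[m]).round(1), rect(np.c_[X[m],Y[m]]/1000))
    return im
E
python3 -c "
from m import *
foot()"
```

```text
t 23.52 pos [615.9   6.4  56.6] yaw -8.9 j7 -1.74 gap 10.9 F [-0.9 -0.1 -3.2] ff 40.9
d now-axes cm [-0.03  0.1 ] dz 0.19 roll rad 0.003
  d after-roll axes [-0.03  0.1 ]
foot 4098 Y [-30.4  24.8] 20.1 (array([-88.41418457,  -2.78133392]), 64.34642028808594, 56.12971115112305, 0.32667577266693115)
land 5769 Y [-43.6  41.6] 5.9 (array([-97.04119873,  -1.06251526]), 86.2441635131836, 74.12395477294922, -89.9482481405139)
```

>>> {"api": "servo_tool", "payload": {
  "linear": [
    [0,0.19,0.05],
    [-1.5,0,0],
    [-1.5,0,0],
    [-1.5,0,0],
    [-1.5,0,0],
    [-1.5,0,0],
    [-1.5,0,0],
    [-1.5,0,0],
    [0,0,0]
  ],
  "roll": [0.004,0,0,0,0,0,0,0,0],
  "jaw": [1,1,1,1,1,1,1,1,1]
}}

```text
time_s: 24.7
ee_pos: [0.5109, 0.0204, 0.0563]
tcp_rot: [-0.0, 0.997, -0.08, -0.0]
contact_force: [0.2, -0.7, -3.3]
finger_gap: 0.126
finger_force: 40.9
```

>>> {"api": "servo_tool", "payload": {
  "linear": [
    [-1.5,0,0],
    [-1.5,0,0],
    [-1,0,0],
    [-1,0,0],
    [-1.3,0,0],
    [0,0,0.15],
    [0,0,0],
    [0,0,0]
  ],
  "roll": [0,0,0,0,0,0,0,0],
  "jaw": [1,1,1,1,1,1,1,1]
}}

```text
time_s: 25.7
ee_pos: [0.4495, 0.0304, 0.0545]
tcp_rot: [-0.0, 0.997, -0.08, -0.0]
contact_force: [-2.5, 0.9, -0.7]
finger_gap: 0.129
finger_force: 41.3
```

```bash
python3 -c "
from m import *
go(*rail(78,-0.9),54.7,-9.05)"
```

```text
t 25.7 pos [449.5  30.4  54.5] yaw -9.2 j7 -1.81 gap 11.0 F [-2.5  0.9 -0.7] ff 41.3
d now-axes cm [-0.02 -0.15] dz -0.02 roll rad -0.003
  d after-roll axes [-0.02 -0.15]
```

>>> {"api": "servo_tool", "payload": {
  "linear": [
    [0,0,0],
    [0,0,0],
    [0,0,0],
    [0,0,-2],
    [0,0,-4],
    [0,0,-4],
    [0,-3,-1],
    [0,-3,0],
    [0,-3,0],
    [0,-3,0],
    [0,0,0],
    [0,0,0]
  ],
  "roll": [0,0,0,0,0,0,0,-0.146,-0.146,-0.146,-0.146,0],
  "jaw": [5,5,5,5,5,5,7,7,7,7,7,7]
}}

```text
time_s: 27.2
ee_pos: [0.4559, 0.1493, 0.1645]
tcp_rot: [-0.0, 0.978, 0.21, -0.0]
contact_force: [0.4, -0.6, 0.3]
finger_gap: 0.821
finger_force: 0.0
```

```bash
python3 -c "
from m import *
go(588.4,361.5,47,24.3)
govs(clouds(),(.3,.75,.13,.5))"
```

```text
t 27.2 pos [455.9 149.3 164.5] yaw 24.2 j7 -1.56 gap 70.1 F [ 0.4 -0.6  0.3] ff 0.0
d now-axes cm [ 20.78 -13.93] dz 11.75 roll rad -0.002
  d after-roll axes [ 20.81 -13.89]
326 c [314.5 167.9] wh 79.4 21.8 ang -78.8 zmax 0.031
438 c [451.6 349.3] wh 51.6 25.0 ang 51.5 zmax 0.079
510 c [457.7 487.8] wh 58.5 23.9 ang 0.5 zmax 0.079
480 c [588.4 361.4] wh 50.0 26.7 ang 23.8 zmax 0.079
770 c [700.6 460.1] wh 94.3 45.9 ang -25.9 zmax 0.079
```

```bash
python3 -c "
from m import *
for n in('top','scene'):
    im=np.load(n+'im.npy').astype(int);P=np.load(n+'P.npy').reshape(-1,3);i=im.reshape(-1,3)
    m=(i[:,2]-i[:,0]>40)&(P[:,1]>.2)&(P[:,2]>.02);q=P[m]
    D=np.hypot(q[:,0]-.588,q[:,1]-.361);k=np.argsort(D)[:600:60];print(n,m.sum(),q[k].round(3).tolist(),'zmax',q[:,2].max())
    b=(P[:,1]>.2)&(P[:,2]>.12)&(P[:,2]<.5);q=P[b];D=np.hypot(q[:,0]-.588,q[:,1]-.361);k=np.argsort(D)[:300:30];print('high',q[k].round(3).tolist())
"
```

```text
top 11466 [[0.702, 0.437, 0.189], [0.709, 0.439, 0.188], [0.715, 0.442, 0.187], [0.71, 0.456, 0.199], [0.706, 0.466, 0.196], [0.669, 0.501, 0.189], [0.729, 0.447, 0.197], [0.673, 0.505, 0.183], [0.72, 0.469, 0.202], [0.707, 0.487, 0.198]] zmax 0.20571192375198188
high [[0.702, 0.437, 0.189], [0.705, 0.436, 0.156], [0.703, 0.44, 0.14], [0.696, 0.451, 0.125], [0.694, 0.454, 0.121], [0.691, 0.459, 0.137], [0.689, 0.463, 0.13], [0.691, 0.462, 0.174], [0.682, 0.472, 0.129], [0.696, 0.461, 0.187]]
scene 11684 [[0.704, 0.433, 0.169], [0.707, 0.432, 0.165], [0.708, 0.434, 0.111], [0.708, 0.436, 0.053], [0.697, 0.455, 0.186], [0.71, 0.44, 0.048], [0.683, 0.474, 0.177], [0.714, 0.44, 0.162], [0.702, 0.46, 0.187], [0.719, 0.44, 0.042]] zmax 0.20304434520948578
high [[0.704, 0.433, 0.169], [0.701, 0.442, 0.167], [0.694, 0.452, 0.135], [0.706, 0.438, 0.186], [0.706, 0.44, 0.121], [0.703, 0.448, 0.184], [0.687, 0.467, 0.183], [0.684, 0.472, 0.175], [0.681, 0.477, 0.151], [0.716, 0.438, 0.127]]
```

>>> {"api": "servo_tool", "payload": {
  "linear": [
    [3.4,-2.3,0],
    [3.4,-2.3,0],
    [3.5,-2.3,0],
    [3.5,-2.3,0],
    [3.5,-2.3,0],
    [3.5,-2.4,0],
    [0,0,0],
    [0,0,0]
  ],
  "roll": [0,0,0,0,0,0,0,0],
  "jaw": [7,7,7,7,7,7,7,7]
}}

```text
time_s: 28.3
ee_pos: [0.5885, 0.3602, 0.1641]
tcp_rot: [0.001, 0.978, 0.209, -0.0]
contact_force: [0.2, -1.5, -0.1]
finger_gap: 0.819
finger_force: 0.0
```

```bash
python3 -c "
from m import *
near((588.4,361.5))
go(588.4,361.5,47,24.3)"
```

```text
wrist z 0.003 0.016 2102 [587.9 364.5] 63.6 56.0 24.6
wrist z 0.03 0.083 632 [588.1 364.9] 49.2 19.9 24.0
t 28.35 pos [588.6 359.8 164.5] yaw 24.1 j7 -1.79 gap 69.9 F [-0.2  0.1  0.1] ff 0.0
d now-axes cm [ 0.05 -0.16] dz 11.75 roll rad -0.004
  d after-roll axes [ 0.05 -0.16]
```

>>> {"api": "servo_tool", "payload": {
  "linear": [
    [0.1,-0.45,3],
    [0,0,3],
    [0,0,3],
    [0,0,2.6],
    [0,0,0],
    [0,0,0],
    [0,0,0],
    [0,0,0],
    [0,0,0]
  ],
  "roll": [-0.005,0,0,0,0,0,0,0,0],
  "jaw": [7,7,7,7,7,1,1,1,1]
}}

```text
time_s: 29.48
ee_pos: [0.5884, 0.3657, 0.0495]
tcp_rot: [0.0, 0.977, 0.212, 0.001]
contact_force: [0.6, -1.4, 3.4]
finger_gap: 0.127
finger_force: 40.8
```

>>> {"api": "servo_tool", "payload": {
  "linear": [
    [0,0,-1],
    [0,0,-1],
    [0,0,0],
    [0,0,0],
    [0,0,0],
    [0,0,0],
    [0,0,0]
  ],
  "roll": [0,0,0.146,0.146,0.146,0.146,0],
  "jaw": [1,1,1,1,1,1,1]
}}

```text
time_s: 30.35
ee_pos: [0.5874, 0.3664, 0.069]
tcp_rot: [-0.0, 0.997, -0.077, 0.0]
contact_force: [0.3, 0.1, -3.4]
finger_gap: 0.129
finger_force: 40.1
```

```bash
python3 -c "
from m import *
go(620,150,60);go(*rail(-90,-0.9),54.7,-9.05)"
```

```text
t 30.35 pos [587.4 366.4  69. ] yaw -8.9 j7 -2.28 gap 11.0 F [ 0.3  0.1 -3.4] ff 40.1
d now-axes cm [ 6.55 20.88] dz 0.9 roll rad None
t 30.35 pos [587.4 366.4  69. ] yaw -8.9 j7 -2.28 gap 11.0 F [ 0.3  0.1 -3.4] ff 40.1
d now-axes cm [ 8.33 35.22] dz 1.43 roll rad 0.003
  d after-roll axes [ 8.44 35.19]
```

>>> {"api": "servo_tool", "payload": {
  "linear": [
    [2,3.4,0],
    [2,3.5,0],
    [2,3.5,0],
    [1.4,3.5,0],
    [1,3.5,0],
    [0,3.5,0],
    [0,3.5,0],
    [0,3.5,0],
    [0,3.6,0],
    [0,3.6,0],
    [0,0,0.6],
    [0,0,0.4]
  ],
  "roll": [0,0,0,0,0,0,0,0,0,0,0,0],
  "jaw": [1,1,1,1,1,1,1,1,1,1,1,1]
}}

```text
time_s: 31.85
ee_pos: [0.6161, 0.0068, 0.0586]
tcp_rot: [-0.0, 0.997, -0.077, 0.0]
contact_force: [-0.8, -0.8, -2.9]
finger_gap: 0.126
finger_force: 40.1
```

```bash
python3 -c "
from m import *
foot()"
```

```text
t 31.85 pos [616.1   6.8  58.6] yaw -8.8 j7 -1.76 gap 10.7 F [-0.8 -0.8 -2.9] ff 40.1
d now-axes cm [-0.05  0.13] dz 0.39 roll rad 0.004
  d after-roll axes [-0.05  0.13]
foot 4038 Y [-30.6  24.5] 20.5 (array([-88.27941895,  -3.04366684]), 64.64733123779297, 56.07465362548828, 0.3462543785572052)
land 5552 Y [-44.5  40.7] 5.2 (array([-96.80351257,  -1.95410538]), 86.32616424560547, 73.52626037597656, 89.98944091796875)
```

>>> {"api": "servo_tool", "payload": {
  "linear": [
    [0,0.15,0.15],
    [-1.5,0,0],
    [-1.5,0,0],
    [-1.5,0,0],
    [-1.5,0,0],
    [-1.5,0,0],
    [-1.5,0,0],
    [-1.5,0,0],
    [0,0,0]
  ],
  "roll": [0.005,0,0,0,0,0,0,0,0],
  "jaw": [1,1,1,1,1,1,1,1,1]
}}

```text
time_s: 33.02
ee_pos: [0.5114, 0.0221, 0.0573]
tcp_rot: [-0.0, 0.997, -0.08, -0.0]
contact_force: [0.4, 0.5, -3.5]
finger_gap: 0.125
finger_force: 40.1
```

>>> {"api": "servo_tool", "payload": {
  "linear": [
    [-1.5,0,0],
    [-1.5,0,0],
    [-1,0,0],
    [-1,0,0],
    [-1.3,0,0],
    [0,0,0.15],
    [0,0,0],
    [0,0,0]
  ],
  "roll": [0,0,0,0,0,0,0,0],
  "jaw": [1,1,1,1,1,1,1,1]
}}

```text
time_s: 34.02
ee_pos: [0.473, 0.0288, 0.0614]
tcp_rot: [-0.001, 0.996, -0.082, 0.021]
contact_force: [40.8, -14.9, -3.1]
finger_gap: 0.124
finger_force: 41.6
```

```bash
python3 -c "
from m import *
go(*rail(78,-0.9),54.7,-9.05)"
```

```text
t 34.02 pos [473.   28.8  61.4] yaw -9.5 j7 -1.83 gap 10.6 F [ 40.8 -14.9  -3.1] ff 41.6
d now-axes cm [-2.37  0.07] dz 0.67 roll rad -0.007
  d after-roll axes [-2.37  0.06]
```

Blocked at 43 N. Back off and look.

>>> {"api": "servo_tool", "payload": {
  "linear": [
    [1.2,0,0],
    [1.3,0,0],
    [1,0,0],
    [0,0,0]
  ],
  "roll": [0,0,0,0],
  "jaw": [1,1,1,1]
}}

```text
time_s: 34.52
ee_pos: [0.4824, 0.0265, 0.0571]
tcp_rot: [-0.0, 0.997, -0.08, -0.002]
contact_force: [-12.1, 1.8, 24.5]
finger_gap: 0.124
finger_force: 39.4
```

```bash
python3 -c "
from m import *
go(*rail(50,-0.9),54.7,-9.05)
C=clouds()
im=C['top'][0];im2=C['scene'][0]
a=cv2.resize(im[160:360,300:460,::-1],None,fx=3,fy=3);b=cv2.resize(im2[130:330,130:340,::-1],None,fx=2,fy=2)
k=np.zeros((600,800,3),np.uint8);k[:600,:480]=a[:600];k=k.copy();cv2.imwrite('pics/a5.png',a);cv2.imwrite('pics/b5.png',cv2.resize(im2[130:330,130:340,::-1],None,fx=3,fy=2.9))
for n,(i,d,P) in C.items():
    p=P[...,:2].reshape(-1,2)*1000-O; X=p@RX;Y=p@RY;z=P[...,2].ravel()*1000
    m=(abs(Y)<20)&(X>0)&(X<290)&(z>75)&(z<87);h=np.histogram(X[m],np.arange(0,295,5))[0];print(n,h)
"
```

```text
t 34.52 pos [482.4  26.5  57.1] yaw -9.2 j7 -1.81 gap 10.6 F [-12.1   1.8  24.5] ff 39.4
d now-axes cm [-0.54 -0.02] dz 0.24 roll rad -0.003
  d after-roll axes [-0.53 -0.03]
top [ 0  0  0  0  0  0  0  0  0  0  0  0  2 10 10  9  0  4  9 11  2  2  0  0
  3  6 11  8  0  2 11 12  7  1  4  0  0  0  0  0  0  0  0  0  0  0  0  0
  0  0  0  0  0  0  0  0  0  0]
scene [ 7  6 15 14 11  4 13 13  4  0  0  5  5  6  4  7  5  4  4  1  3  1  0  0
  1  2  0  3  8  9  4  7 10 10  4  0  0  0  0  0  0  0  0  0  0  0  0  0
  0  0  0  0  0  0  0  0  0  0]
```

View pics/b5.png

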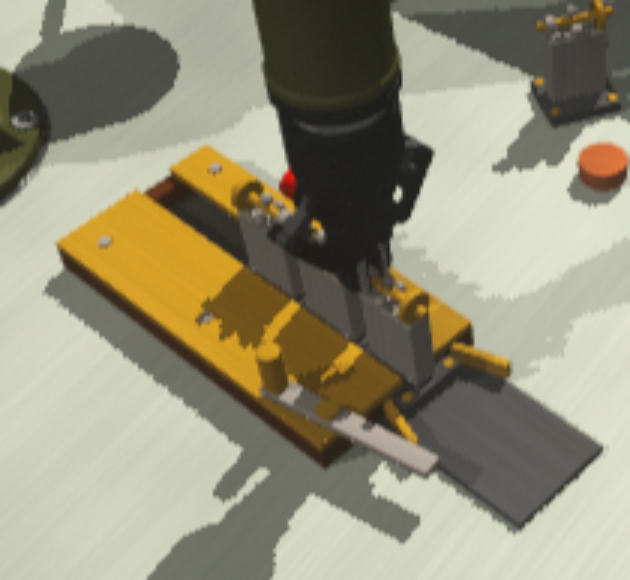

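View pics/a5.png

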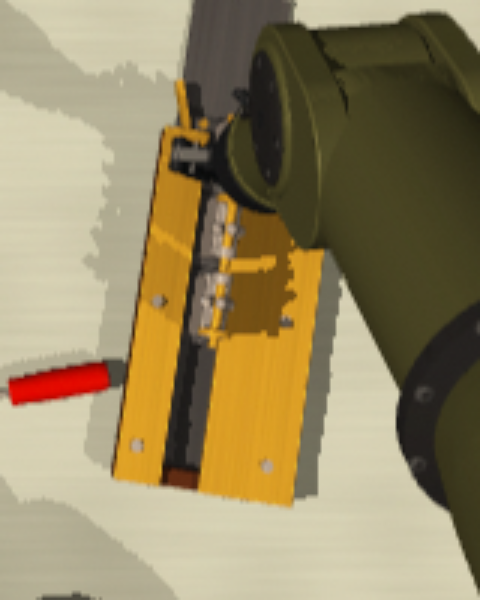

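The third governor, with its web at about rail x 0–45, slipped back in the grip. The fingers then ran into the second governor's web. Release, shift back and regrasp.

>>> {"api": "servo_tool", "payload": {
  "linear": [
    [0,0,0],
    [0,0,0],
    [0,0,0],
    [1.2,0,0],
    [1.2,0,0],
    [0,0,-4],
    [0,0,-4],
    [0,0,-3],
    [0,0,0]
  ],
  "roll": [0,0,0,0,0,0,0,0,0],
  "jaw": [5,5,5,5,5,5,5,6,6]
}}

```text
time_s: 35.75
ee_pos: [0.5106, 0.022, 0.1678]
tcp_rot: [-0.0, 0.997, -0.081, 0.003]
contact_force: [-0.0, 0.7, -0.9]
finger_gap: 0.699
finger_force: 0.0
```

```bash
cat >> m.py <<'E'
def webs(names=('scene','wrist','top')):
    go(*rail(20,-0.9),54.7,-9.05)
    for n in names:
        i,d,P=shot(n)
        p=P[...,:2].reshape(-1,2)*1000-O; X=p@RX;Y=p@RY;z=P[...,2].ravel()*1000
        m=(abs(Y)<22)&(X>-140)&(X<290)&(z>40)&(z<88)
        Q=np.c_[X[m],Y[m]]; g=np.zeros((440,60),np.uint8);ij=(Q+[145,30]).astype(int);g[ij[:,0],ij[:,1]]=1
        g=cv2.morphologyEx(g,cv2.MORPH_CLOSE,np.ones((5,5)));k,l=cv2.connectedComponents(g);L=l[ij[:,0],ij[:,1]]
        for t in range(1,k):
            if (L==t).sum()>25: R=rect(Q[L==t]/1000);print(n,(L==t).sum(),R[0].round(1),round(R[1],1),round(R[2],1),round(R[3],1),'z',z[m][L==t].max().round(0))
E
python3 -c "
from m import *
webs()"
```

```text
t 35.75 pos [510.6  22.  167.8] yaw -9.3 j7 -1.81 gap 59.7 F [-0.   0.7 -0.9] ff 0.0
d now-axes cm [-0.39 -0.02] dz 11.31 roll rad -0.004
  d after-roll axes [-0.39 -0.02]
scene 351 [18.   5.6] 53.5 20.4 10.1 z 88.0
scene 305 [83.1  4.5] 53.3 18.6 3.1 z 87.0
scene 285 [147.1   6.3] 51.9 18.2 8.4 z 88.0
wrist 245 [-3.7 -1.2] 19.9 3.0 89.7 z 88.0
wrist 118 [15.6 -8.3] 14.3 5.6 -0.5 z 86.0
wrist 119 [15.9  5.9] 14.1 5.7 0.4 z 86.0
wrist 85 [36.9 -8.1] 14.3 4.9 -0.8 z 86.0
wrist 84 [36.7  5.6] 14.4 4.9 0.4 z 86.0
wrist 64 [61.6 -7.9] 6.2 3.6 -70.5 z 88.0
wrist 101 [61.1  6.4] 6.5 3.3 77.4 z 88.0
wrist 43 [83.8 -7.4] 7.5 4.3 -0.4 z 87.0
wrist 52 [84.3  6.7] 9.2 5.2 0.7 z 86.0
wrist 58 [102.8  -7.5] 12.4 4.4 -0.3 z 87.0
wrist 64 [102.7   6.9] 13.5 5.3 0.3 z 87.0
wrist 98 [136.1  -8. ] 23.3 5.9 -2.7 z 86.0
wrist 82 [136.3   6.9] 22.9 5.1 0.2 z 87.0
wrist 62 [164.3  -7.7] 13.9 5.6 -0.8 z 88.0
wrist 55 [165.2   6.8] 13.7 4.8 0.0 z 88.0
top 75 [24.7 -5.7] 42.1 16.4 14.9 z 88.0
top 88 [84.  -5.4] 48.0 10.3 3.6 z 88.0
top 92 [148.1  -5.7] 48.7 8.5 0.3 z 88.0
```

All three stand upright in a row at x ≈ 20, 84 and 148, feet touching. Regrip the third and push gently.

>>> {"api": "servo_tool", "payload": {
  "linear": [
    [-0.4,0,4],
    [0,0,4],
    [0,0,3.4],
    [0,0,0],
    [0,0,0],
    [0,0,0],
    [0,0,0],
    [0,0,0],
    [-0.8,0,0],
    [-0.8,0,0],
    [0,0,0]
  ],
  "roll": [-0.004,0,0,0,0,0,0,0,0,0,0],
  "jaw": [6,6,5,5,1,1,1,1,1,1,1]
}}

```text
time_s: 37.28
ee_pos: [0.4959, 0.0247, 0.0551]
tcp_rot: [-0.001, 0.997, -0.079, 0.008]
contact_force: [9.3, -3.4, 11.1]
finger_gap: 0.13
finger_force: 51.1
```

```bash
python3 -c "
from m import *
webs(['scene'])"
```

```text
t 37.27 pos [495.9  24.7  55.1] yaw -9.1 j7 -1.81 gap 11.1 F [ 9.3 -3.4 11.1] ff 51.1
d now-axes cm [1.1  0.01] dz 0.04 roll rad -0.0
  d after-roll axes [1.1  0.01]
scene 315 [20.9  8.9] 53.0 19.3 21.4 z 88.0
scene 203 [84.1 10.6] 49.7 10.1 8.6 z 84.0
scene 251 [148.3   6.1] 51.2 13.2 -1.2 z 88.0
```

Pushing high on the web tips the governor and locks it under the lips, so I'll push low on the web's rear edge with the fingers shut.

>>> {"api": "servo_tool", "payload": {
  "linear": [
    [0.6,0,0],
    [0,0,0],
    [0,0,0],
    [0,0,0],
    [0,0,-4],
    [0,0,-4],
    [2.5,0,-3],
    [2.5,0,0],
    [2.5,0,0],
    [0,0,0],
    [0,0,0],
    [0,0,0]
  ],
  "roll": [0,0,0,0,0,0,0,0,0,0,0,0],
  "jaw": [1,5,5,5,5,5,5,5,0,0,0,0]
}}

```text
time_s: 38.83
ee_pos: [0.5674, 0.0128, 0.1615]
tcp_rot: [-0.0, 0.997, -0.078, -0.0]
contact_force: [-0.0, -0.1, 0.3]
finger_gap: 0.004
finger_force: 0.0
```

```bash
python3 -c "
from m import *
go(*rail(-25,-0.9),42,-9.05)
webs(['scene','top'])"
```

```text
t 38.83 pos [567.4  12.8 161.5] yaw -9.0 j7 -1.77 gap 0.3 F [-0.  -0.1  0.3] ff 0.0
d now-axes cm [-1.65 -0.04] dz 11.95 roll rad 0.001
  d after-roll axes [-1.65 -0.03]
t 38.83 pos [567.4  12.8 161.5] yaw -9.0 j7 -1.77 gap 0.3 F [-0.  -0.1  0.3] ff 0.0
d now-axes cm [-6.15 -0.04] dz 10.68 roll rad 0.001
  d after-roll axes [-6.15 -0.03]
scene 351 [19.1  3.4] 51.3 20.5 5.0 z 88.0
scene 313 [84.   5.2] 51.5 18.1 4.1 z 88.0
scene 283 [148.3   5.9] 52.4 16.1 5.1 z 88.0
top 95 [21.3 -6.9] 47.9 11.7 6.6 z 88.0
top 88 [85.3 -5. ] 47.9 8.6 0.0 z 88.0
top 99 [148.1  -5.6] 49.6 8.4 0.2 z 88.0
```

>>> {"api": "servo_tool", "payload": {
  "linear": [
    [0,0,4],
    [0,0,4],
    [0,0,3.9],
    [-1,0,0],
    [-1,0,0],
    [-0.7,0,0],
    [-0.7,0,0],
    [-0.7,0,0],
    [0,0,0]
  ],
  "roll": [0,0,0,0,0,0,0,0,0],
  "jaw": [0,0,0,0,0,0,0,0,0]
}}

```text
time_s: 40.05
ee_pos: [0.5364, 0.0182, 0.0452]
tcp_rot: [-0.0, 0.997, -0.079, 0.008]
contact_force: [17.3, -3.9, -4.8]
finger_gap: 0.002
finger_force: 8.6
```

```bash
python3 -c "
from m import *
webs(['scene','top'])"
```

```text
t 40.05 pos [536.4  18.2  45.2] yaw -9.1 j7 -1.78 gap 0.1 F [17.3 -3.9 -4.8] ff 8.6
d now-axes cm [-3.  0.] dz -0.95 roll rad -0.0
  d after-roll axes [-3.  0.]
scene 215 [21.1  9.1] 53.8 18.9 19.9 z 88.0
scene 218 [85.   6.6] 52.6 12.4 -1.3 z 88.0
scene 278 [148.1   6.1] 52.6 16.9 4.7 z 87.0
top 66 [25.7 -6.9] 50.1 7.3 0.4 z 88.0
top 43 [73.  -5.6] 22.3 8.1 -1.8 z 88.0
top 47 [96.6 -5.8] 25.7 9.2 -7.2 z 88.0
top 94 [148.4  -5.5] 49.2 8.5 0.4 z 88.0
```

>>> {"api": "servo_tool", "payload": {
  "linear": [
    [1,0,0],
    [0.5,0,0],
    [0,0,-4],
    [0,0,-5],
    [-1,0,-5],
    [-4,0,-2],
    [-4,0,0],
    [-4,0,0],
    [0,0,0]
  ],
  "roll": [0,0,0,0,0,0,0,0,0],
  "jaw": [0,0,0,0,0,5,5,5,5]
}}

```text
time_s: 41.28
ee_pos: [0.4108, 0.0373, 0.2027]
tcp_rot: [0.0, 0.997, -0.078, -0.001]
contact_force: [0.2, -0.6, -0.0]
finger_gap: 0.586
finger_force: 0.0
```

```bash
python3 -c "
from m import *
go(*rail(148,-0.9),54.7,-9.05)
im=shot('wrist','w6.png')[0]
for n in ('top','scene','wrist'):
    i,d,P=shot(n)
    p=P[...,:2].reshape(-1,2)*1000-O; X=p@RX;Y=p@RY;z=P[...,2].ravel()*1000
    for a in range(176,300,8):
        m=(abs(Y)<13)&(X>a)&(X<a+8)&(z<60)
        if m.sum()>2: print(n,a,m.sum(),np.percentile(z[m],[5,50,95]).round(0),np.percentile(Y[m],[5,95]).round(0))
"
```

```text
t 41.27 pos [410.8  37.3 202.7] yaw -8.9 j7 -1.87 gap 50.1 F [ 0.2 -0.6 -0. ] ff 0.0
d now-axes cm [-3.09 -0.09] dz 14.8 roll rad 0.002
  d after-roll axes [-3.09 -0.08]
top 176 28 [ 5. 15. 19.] [-11.   9.]
top 184 29 [ 2.  6. 10.] [-10.  12.]
top 192 31 [4. 6. 9.] [-12.  11.]
top 200 32 [4. 6. 8.] [-11.  12.]
top 208 32 [4. 6. 8.] [-11.  11.]
top 216 32 [4. 7. 8.] [-11.  12.]
top 224 32 [4. 7. 9.] [-11.  11.]
top 232 31 [ 4.  6. 10.] [-11.  12.]
top 240 32 [ 4.  6. 10.] [-10.  12.]
top 248 32 [3. 7. 9.] [-11.  11.]
top 256 31 [4. 6. 9.] [-11.  12.]
top 264 34 [ 4.  7. 10.] [-12.  11.]
top 272 32 [2. 6. 9.] [-10.  12.]
top 280 42 [ 5.  9. 23.] [-12.  12.]
top 288 33 [19. 22. 24.] [-12.  12.]
top 296 23 [-1. 21. 24.] [-12.  11.]
scene 192 8 [3. 5. 8.] [-3.  4.]
scene 200 12 [3. 5. 7.] [-8.  4.]
scene 208 19 [2. 5. 7.] [-10.   3.]
scene 216 20 [3. 5. 7.] [-11.   4.]
scene 224 18 [4. 6. 8.] [-9.  4.]
scene 232 19 [2. 6. 8.] [-13.   4.]
scene 240 15 [3. 6. 8.] [-12.   2.]
scene 248 20 [3. 5. 9.] [-12.   4.]
scene 256 17 [3. 5. 6.] [-11.   2.]
scene 264 21 [4. 5. 8.] [-12.   4.]
scene 272 15 [3. 7. 9.] [-12.   2.]
scene 280 44 [ 5. 13. 23.] [-10.   8.]
scene 288 36 [ 6. 21. 23.] [-12.  10.]
scene 296 16 [18. 21. 24.] [-11.  10.]
wrist 192 6 [5. 6. 7.] [12. 12.]
wrist 200 6 [4. 6. 7.] [12. 13.]
wrist 224 47 [4. 6. 7.] [-13.  13.]
wrist 232 118 [5. 6. 7.] [-12.  12.]
wrist 240 121 [5. 6. 7.] [-12.  12.]
wrist 248 113 [5. 6. 7.] [-11.  11.]
wrist 256 110 [5. 6. 7.] [-11.  11.]
wrist 264 106 [5. 6. 7.] [-11.  12.]
wrist 272 110 [5. 6. 7.] [-11.  11.]
wrist 280 265 [ 5. 11. 22.] [-12.  11.]
wrist 288 113 [21. 22. 23.] [-12.  11.]
wrist 296 73 [21. 22. 23.] [-12.  11.]
```

View pics/w6.png

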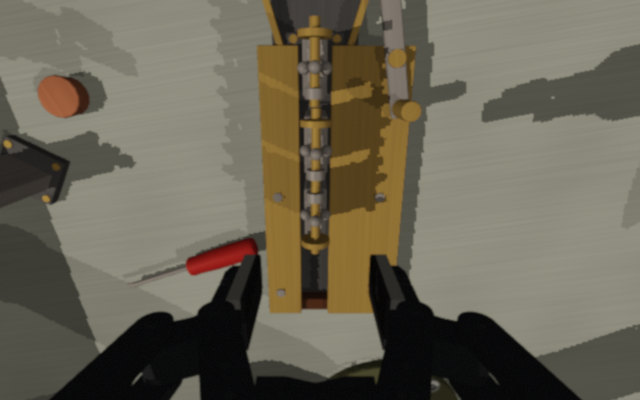

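```bash
python3 -c "
from m import *
for n in ('wrist','scene'):
    i,d,P=shot(n)
    p=P[...,:2].reshape(-1,2)*1000-O; X=p@RX;Y=p@RY;z=P[...,2].ravel()*1000
    m=(abs(Y)<15)&(X>-30)&(X<200)&(z>89);print(n)
    for a in range(-20,190,4):
        k=m&(X>=a)&(X<a+4)
        print(a,k.sum(),z[k].max().round(0) if k.any() else '',end=' | ')
print(env.sense()['joints'].round(2))
"
```

```text
wrist
-20 0  | -16 0  | -12 56 103.0 | -8 65 103.0 | -4 138 113.0 | 0 234 112.0 | 4 66 103.0 | 8 66 103.0 | 12 59 103.0 | 16 71 112.0 | 20 179 114.0 | 24 175 113.0 | 28 74 110.0 | 32 49 103.0 | 36 82 106.0 | 40 103 108.0 | 44 89 107.0 | 48 50 103.0 | 52 46 103.0 | 56 52 103.0 | 60 142 112.0 | 64 159 112.0 | 68 39 103.0 | 72 50 104.0 | 76 49 103.0 | 80 50 109.0 | 84 178 113.0 | 88 143 114.0 | 92 93 322.0 | 96 279 321.0 | 100 2426 317.0 | 104 266 314.0 | 108 85 107.0 | 112 26 104.0 | 116 39 102.0 | 120 79 106.0 | 124 96 106.0 | 128 79 107.0 | 132 26 103.0 | 136 38 103.0 | 140 128 112.0 | 144 154 115.0 | 148 53 113.0 | 152 11 103.0 | 156 39 103.0 | 160 36 103.0 | 164 174 111.0 | 168 184 112.0 | 172 26 111.0 | 176 16 103.0 | 180 17 102.0 | 184 0  | 188 0  | scene
-20 0  | -16 1 97.0 | -12 11 102.0 | -8 12 113.0 | -4 57 114.0 | 0 14 110.0 | 4 1 102.0 | 8 5 103.0 | 12 5 103.0 | 16 20 110.0 | 20 33 115.0 | 24 14 109.0 | 28 3 102.0 | 32 5 102.0 | 36 21 106.0 | 40 16 107.0 | 44 8 104.0 | 48 3 101.0 | 52 8 103.0 | 56 8 104.0 | 60 50 111.0 | 64 21 569.0 | 68 54 552.0 | 72 907 553.0 | 76 634 554.0 | 80 117 561.0 | 84 65 554.0 | 88 34 554.0 | 92 64 553.0 | 96 38 553.0 | 100 140 349.0 | 104 30 348.0 | 108 14 106.0 | 112 2 103.0 | 116 4 101.0 | 120 16 107.0 | 124 18 108.0 | 128 10 106.0 | 132 3 103.0 | 136 6 103.0 | 140 23 113.0 | 144 22 113.0 | 148 8 110.0 | 152 4 100.0 | 156 4 103.0 | 160 6 103.0 | 164 27 113.0 | 168 41 112.0 | 172 4 110.0 | 176 0  | 180 1 99.0 | 184 0  | 188 0  | [-0.17  0.18  0.03  2.   -0.01  0.96 -1.87]
```

>>> {"api": "servo_tool", "payload": {
  "linear": [
    [-2,0,1],
    [-2,0,1],
    [-2,0,1],
    [-2,0,0],
    [-2,0,0],
    [0,0,0],
    [0,0,0]
  ],
  "roll": [0,0,0,0,0,0,0],
  "jaw": [5,5,5,5,5,5,5]
}}

```text
time_s: 42.45
ee_pos: [0.3165, 0.0529, 0.1731]
tcp_rot: [-0.0, 0.997, -0.078, 0.001]
contact_force: [-0.1, 0.4, -1.0]
finger_gap: 0.583
finger_force: 0.0
```

```bash
python3 -c "
from m import *
go(*rail(190,-0.9),54.7,-9.05)
print(env.sense()['joints'].round(2),env.sense()['tcp_rot'].round(3))
"
```

```text
t 42.45 pos [316.5  52.9 173.1] yaw -9.0 j7 -1.97 gap 49.8 F [-0.1  0.4 -1. ] ff 0.0
d now-axes cm [ 2.26 -0.03] dz 11.84 roll rad 0.001
  d after-roll axes [ 2.26 -0.03]
[-0.24  0.06 -0.    2.24  0.    0.84 -1.97] [-0.     0.997 -0.078  0.001]
```

The arm reaches closer in than stated, so I can grip the deep governor directly and draw it in.

>>> {"api": "servo_tool", "payload": {
  "linear": [
    [2.5,0,0],
    [2.5,0,0],
    [2.1,0,0],
    [0,0,4],
    [0,0,4],
    [0,0,3.9],
    [0,0,0],
    [0,0,0],
    [0,0,0],
    [0,0,0],
    [0,0,0]
  ],
  "roll": [0,0,0,0,0,0,0,0,0,0,0],
  "jaw": [5,5,5,5,5,5,5,1,1,1,1]
}}

```text
time_s: 43.82
ee_pos: [0.3869, 0.0413, 0.0549]
tcp_rot: [-0.0, 0.997, -0.079, 0.002]
contact_force: [-0.3, -2.7, 8.2]
finger_gap: 0.132
finger_force: 41.3
```

>>> {"api": "servo_tool", "payload": {
  "linear": [
    [0,0,-0.1],
    [-0.7,0,0],
    [-0.7,0,0],
    [-0.7,0,0],
    [0,0,0]
  ],
  "roll": [0,0,0,0,0],
  "jaw": [1,1,1,1,1]
}}

```text
time_s: 44.45
ee_pos: [0.3647, 0.045, 0.0549]
tcp_rot: [-0.0, 0.997, -0.078, 0.0]
contact_force: [0.5, -1.9, 5.8]
finger_gap: 0.127
finger_force: 41.5
```

```bash
python3 -c "
from m import *
go(*rail(242,-0.9),54.7,-9.05)
webs(['scene'])
"
```

```text
t 44.45 pos [364.7  45.   54.9] yaw -9.0 j7 -1.9 gap 10.8 F [ 0.5 -1.9  5.8] ff 41.5
d now-axes cm [-7.82 -0.06] dz 0.02 roll rad 0.001
  d after-roll axes [-7.82 -0.05]
t 44.45 pos [364.7  45.   54.9] yaw -9.0 j7 -1.9 gap 10.8 F [ 0.5 -1.9  5.8] ff 41.5
d now-axes cm [14.38 -0.04] dz 0.02 roll rad 0.001
  d after-roll axes [14.38 -0.05]
scene 351 [18.7  4.7] 52.2 20.7 9.8 z 88.0
scene 313 [84.5  6.3] 52.6 17.8 6.9 z 88.0
scene 274 [168.9   8.7] 54.3 19.1 19.7 z 88.0
```

>>> {"api": "servo_tool", "payload": {
  "linear": [
    [-1.2,0,0],
    [-1.3,0,0],
    [-1.3,0,0],
    [-1.3,0,0],
    [-1.3,0,0],
    [-1.2,0,0],
    [0,0,0]
  ],
  "roll": [0,0,0,0,0,0,0],
  "jaw": [1,1,1,1,1,1,1]
}}

```text
time_s: 45.38
ee_pos: [0.2952, 0.057, 0.0556]
tcp_rot: [-0.001, 0.997, -0.08, 0.005]
contact_force: [0.6, -0.0, -0.3]
finger_gap: 0.118
finger_force: 0.0
```

```bash
python3 -c "
from m import *
go(*rail(242,-0.9),54.7,-9.05)
webs(['top','scene'])
print(env.sense()['joints'].round(2))
"
```

```text
t 45.38 pos [295.2  57.   55.6] yaw -9.1 j7 -1.99 gap 10.1 F [ 0.6 -0.  -0.3] ff 0.0
d now-axes cm [-0.76  0.04] dz 0.09 roll rad -0.002
  d after-roll axes [-0.76  0.04]
t 45.38 pos [295.2  57.   55.6] yaw -9.1 j7 -1.99 gap 10.1 F [ 0.6 -0.  -0.3] ff 0.0
d now-axes cm [2.144e+01 1.000e-02] dz 0.09 roll rad -0.002
  d after-roll axes [21.44  0.04]
top 89 [21.3 -6.7] 47.4 11.9 7.4 z 88.0
top 83 [85.5 -5.2] 47.5 8.2 -0.1 z 88.0
top 91 [190.   -6.3] 49.0 8.4 0.0 z 88.0
scene 351 [19.4  5.8] 56.0 21.0 12.9 z 88.0
scene 305 [84.3  7. ] 51.4 17.9 7.8 z 88.0
scene 308 [189.9   0.8] 53.7 21.8 0.4 z 88.0
[-0.29  0.27  0.02  2.49 -0.01  0.38 -1.99]
```

The grip slackened once, leaving the governor at x = 190. Regrip it near its rear edge.

>>> {"api": "servo_tool", "payload": {
  "linear": [
    [0,0,0],
    [0,0,0],
    [0,0,-4],
    [0,0,-4],
    [0,0,-3],
    [3,0,0],
    [3,0,0],
    [0,0,4],
    [0,0,4],
    [0,0,3],
    [0,0,0]
  ],
  "roll": [0,0,0,0,0,0,0,0,0,0,0],
  "jaw": [5,5,5,5,5,5,5,5,5,5,5]
}}

```text
time_s: 46.85
ee_pos: [0.347, 0.0471, 0.0532]
tcp_rot: [0.001, 0.997, -0.078, -0.003]
contact_force: [-0.4, 0.4, -0.1]
finger_gap: 0.59
finger_force: 0.0
```

```bash
python3 -c "
from m import *
go(*rail(175,-0.9),54.2,-9.05)
"
```

```text
t 46.85 pos [347.   47.1  53.2] yaw -9.0 j7 -1.89 gap 50.3 F [-0.4  0.4 -0.1] ff 0.0
d now-axes cm [ 0.66 -0.12] dz -0.1 roll rad 0.001
  d after-roll axes [ 0.66 -0.12]
```

>>> {"api": "servo_tool", "payload": {
  "linear": [
    [0.5,-0.1,0],
    [0,0,0],
    [0,0,0],
    [0,0,0],
    [0,0,0],
    [0,0,-0.1],
    [-0.9,0,0],
    [-0.9,0,0],
    [-0.9,0,0],
    [-0.9,0,0],
    [-0.9,0,0],
    [-0.9,0,0]
  ],
  "roll": [0,0,0,0,0,0,0,0,0,0,0,0],
  "jaw": [5,1,1,1,1,1,1,1,1,1,1,1]
}}

```text
time_s: 48.35
ee_pos: [0.3004, 0.0561, 0.0556]
tcp_rot: [-0.0, 0.997, -0.079, 0.0]
contact_force: [-0.4, -0.2, -3.0]
finger_gap: 0.128
finger_force: 39.1
```

```bash
python3 -c "
from m import *
go(*rail(233,-0.9),54.2,-9.05)
webs(['top','scene'])
"
```

```text
t 48.35 pos [300.4  56.1  55.6] yaw -9.0 j7 -1.95 gap 10.9 F [-0.4 -0.2 -3. ] ff 39.1
d now-axes cm [-0.39  0.04] dz 0.14 roll rad 0.001
  d after-roll axes [-0.39  0.04]
t 48.35 pos [300.4  56.1  55.6] yaw -9.0 j7 -1.95 gap 10.9 F [-0.4 -0.2 -3. ] ff 39.1
d now-axes cm [20.91  0.06] dz 0.09 roll rad 0.001
  d after-roll axes [20.91  0.04]
top 94 [21.5 -6.8] 47.4 11.6 6.7 z 88.0
top 81 [85.4 -5.3] 47.9 8.1 0.2 z 88.0
scene 343 [17.8  6. ] 52.6 21.8 14.0 z 87.0
scene 310 [84.   3.5] 52.1 19.6 0.4 z 88.0
scene 262 [245.8   1.1] 52.8 21.0 -0.1 z 88.0
```

>>> {"api": "servo_tool", "payload": {
  "linear": [
    [-0.3,0,0],
    [0,0,0.1],
    [0,0,0],
    [0,0,0],
    [0,0,0],
    [0,0,-4],
    [0,0,-4],
    [1,0,-3],
    [3.6,0,0],
    [3.6,0,0],
    [3.6,0,0],
    [3.6,0,0]
  ],
  "roll": [0,0,0,0,0,0,0,0,0,0,0,0],
  "jaw": [1,1,5,5,5,5,5,5,5,5,5,5]
}}

```text
time_s: 49.95
ee_pos: [0.4511, 0.0322, 0.1644]
tcp_rot: [0.0, 0.997, -0.079, -0.0]
contact_force: [-0.1, -0.5, 0.5]
finger_gap: 0.586
finger_force: 0.0
```

```bash
python3 -c "
from m import *
go(*rail(80,-0.9),54.2,-9.05)
"
```

```text
t 49.95 pos [451.1  32.2 164.4] yaw -9.0 j7 -1.8 gap 50.1 F [-0.1 -0.5  0.5] ff 0.0
d now-axes cm [-0.35  0.04] dz 11.02 roll rad 0.001
  d after-roll axes [-0.35  0.04]
```

>>> {"api": "servo_tool", "payload": {
  "linear": [
    [-0.3,0,4],
    [0,0,4],
    [0,0,2.9],
    [0,0,0],
    [0,0,0],
    [0,0,0],
    [0,0,0],
    [0,0,0],
    [0,0,-0.1],
    [-1,0,0],
    [-1,0,0],
    [0,0,0]
  ],
  "roll": [0,0,0,0,0,0,0,0,0,0,0,0],
  "jaw": [5,5,5,5,1,1,1,1,1,1,1,1]
}}

```text
time_s: 51.45
ee_pos: [0.4256, 0.0361, 0.0567]
tcp_rot: [0.0, 0.997, -0.078, -0.001]
contact_force: [-3.0, -0.4, 4.8]
finger_gap: 0.128
finger_force: 40.0
```

>>> {"api": "servo_tool", "payload": {
  "linear": [
    [-1.2,0,0],
    [-1.2,0,0],
    [-1.2,0,0],
    [-1.2,0,0],
    [-1.2,0,0],
    [-1.2,0,0],
    [0,0,0]
  ],
  "roll": [0,0,0,0,0,0,0],
  "jaw": [1,1,1,1,1,1,1]
}}

```text
time_s: 52.32
ee_pos: [0.3533, 0.0472, 0.0564]
tcp_rot: [0.0, 0.997, -0.078, -0.002]
contact_force: [-5.0, -1.2, 9.8]
finger_gap: 0.126
finger_force: 40.7
```

```bash
python3 -c "
from m import *
go(*rail(176,-0.9),54.2,-9.05)
webs(['top','scene'])
"
```

```text
t 52.33 pos [353.3  47.2  56.4] yaw -9.0 j7 -1.84 gap 10.8 F [-5.  -1.2  9.8] ff 40.7
d now-axes cm [-0.05 -0.01] dz 0.22 roll rad 0.002
  d after-roll axes [-0.05 -0.01]
t 52.33 pos [353.3  47.2  56.4] yaw -9.0 j7 -1.84 gap 10.8 F [-5.  -1.2  9.8] ff 40.7
d now-axes cm [15.55  0.02] dz 0.17 roll rad 0.002
  d after-roll axes [ 1.555e+01 -1.000e-02]
top 93 [21.4 -6.8] 47.3 12.1 7.1 z 88.0
top 96 [246.4  -6.9] 49.5 11.6 -5.7 z 88.0
scene 349 [18.9  0.8] 51.4 23.6 0.9 z 88.0
scene 281 [179.2   3. ] 53.3 20.6 5.1 z 88.0
scene 175 [246.5   9.3] 53.9 14.3 12.3 z 85.0
```

>>> {"api": "servo_tool", "payload": {
  "linear": [
    [-0.4,0,0],
    [0,0,0.1],
    [0,0,0],
    [0,0,0],
    [0,0,0],
    [0,0,-4],
    [0,0,-4],
    [1,0,-3],
    [3.7,0,0],
    [3.7,0,0],
    [3.7,0,0],
    [3.7,0,0]
  ],
  "roll": [0,0,0,0,0,0,0,0,0,0,0,0],
  "jaw": [1,1,5,5,5,5,5,5,5,5,5,5]
}}

```text
time_s: 53.92
ee_pos: [0.5091, 0.0231, 0.1652]
tcp_rot: [-0.0, 0.997, -0.078, -0.001]
contact_force: [-1.0, 0.9, 0.6]
finger_gap: 0.586
finger_force: 0.0
```

```bash
python3 -c "
from m import *
webs(['scene','top'])
"
```

```text
t 53.92 pos [509.1  23.1 165.2] yaw -9.0 j7 -1.74 gap 50.1 F [-1.   0.9  0.6] ff 0.0
d now-axes cm [-0.22  0.06] dz 11.05 roll rad 0.001
  d after-roll axes [-0.22  0.06]
scene 345 [18.9  4.4] 51.8 21.9 10.2 z 88.0
scene 305 [180.1   1.4] 52.6 21.9 0.3 z 87.0
scene 260 [247.6   4.1] 51.7 17.9 6.0 z 88.0
top 86 [21.6 -6.7] 47.0 11.7 7.0 z 88.0
top 90 [179.8  -6.5] 49.2 8.5 -0.7 z 88.0
top 95 [246.4  -7. ] 49.7 11.5 -6.7 z 88.0
```

>>> {"api": "servo_tool", "payload": {
  "linear": [
    [0,0,4],
    [0,0,4],
    [0,0,3],
    [0,0,0],
    [0,0,0],
    [0,0,0],
    [0,0,0],
    [0,0,0],
    [0,0,-0.1],
    [-1,0,0],
    [-1,0,0],
    [0,0,0]
  ],
  "roll": [0,0,0,0,0,0,0,0,0,0,0,0],
  "jaw": [5,5,5,5,1,1,1,1,1,1,1,1]
}}

```text
time_s: 55.52
ee_pos: [0.4872, 0.0264, 0.0568]
tcp_rot: [0.0, 0.997, -0.078, -0.001]
contact_force: [-2.8, -0.8, 7.1]
finger_gap: 0.129
finger_force: 39.9
```

>>> {"api": "servo_tool", "payload": {
  "linear": [
    [-1.2,0,0],
    [-1.2,0,0],
    [-1.2,0,0],
    [-1.2,0,0],
    [-1.2,0,0],
    [-1.2,0,0],
    [-0.6,0,0],
    [0,0,0]
  ],
  "roll": [0,0,0,0,0,0,0,0],
  "jaw": [1,1,1,1,1,1,1,1]
}}

```text
time_s: 56.52
ee_pos: [0.4221, 0.0377, 0.0588]
tcp_rot: [-0.001, 0.997, -0.079, 0.01]
contact_force: [21.0, -6.4, -1.0]
finger_gap: 0.121
finger_force: 20.4
```

```bash
python3 -c "
from m import *
webs(['top','scene'])
"
```

```text
t 56.52 pos [422.1  37.7  58.8] yaw -9.1 j7 -1.76 gap 10.3 F [21.  -6.4 -1. ] ff 20.4
d now-axes cm [8.6  0.13] dz 0.41 roll rad -0.001
  d after-roll axes [8.6  0.14]
top 39 [ 64.3 -10.3] 33.0 2.2 1.6 z 88.0
top 88 [179.8  -6.5] 49.3 8.2 -0.6 z 88.0
top 95 [246.3  -7.5] 49.6 11.8 -7.7 z 88.0
scene 353 [70.6  4.1] 55.2 20.4 10.7 z 88.0
scene 229 [177.    8.8] 51.4 18.9 21.6 z 84.0
scene 253 [246.7   4.5] 53.6 14.7 -2.4 z 88.0
```

The third governor jams on its own at x ≈ 70, so it is probably cocked. Release it and measure.

>>> {"api": "servo_tool", "payload": {
  "linear": [
    [0.5,0,0],
    [0,0,0],
    [0,0,0],
    [0,0,-4],
    [0,0,-4],
    [2.5,0,-3],
    [3,0,-3],
    [3,0,0],
    [1,0,0],
    [0,0,0]
  ],
  "roll": [0,0,0,0,0,0,0,0,0,0],
  "jaw": [1,5,5,5,5,5,5,5,5,5]
}}

```text
time_s: 57.88
ee_pos: [0.5091, 0.0229, 0.1955]
tcp_rot: [0.0, 0.997, -0.079, -0.002]
contact_force: [-0.5, -0.5, -0.3]
finger_gap: 0.588
finger_force: 0.0
```

```bash
python3 -c "
from m import *
go(*rail(70,-0.9),54.2,-9.05)
im,d,P=shot('wrist')
cv2.imwrite('pics/w7.png',im[:,:,::-1])
p=P[...,:2].reshape(-1,2)*1000-O; X=p@RX;Y=p@RY;z=P[...,2].ravel()*1000
for a in range(40,100,5):
    m=(X>a)&(X<a+5)&(abs(Y)<20)&(z>81)&(z<92)
    l=(X>a)&(X<a+5)&(abs(Y)<40)&(z>27)&(z<33)
    if m.sum()>5: print(a,'web Y',Y[m].min().round(1),Y[m].max().round(1),'z',np.median(z[m]).round(1),'lips',Y[l&(Y<0)].max().round(1) if (l&(Y<0)).any() else '',Y[l&(Y>0)].min().round(1) if (l&(Y>0)).any() else '')
webs(['scene','top'])
"
```

```text
t 57.88 pos [509.1  22.9 195.5] yaw -9.0 j7 -1.74 gap 50.2 F [-0.5 -0.5 -0.3] ff 0.0
d now-axes cm [-5.23  0.04] dz 14.13 roll rad 0.001
  d after-roll axes [-5.23  0.04]
40 web Y -11.6 6.5 z 84.3 lips -0.6 0.4
45 web Y -14.1 7.1 z 87.5 lips -17.5 15.2
60 web Y -11.7 6.6 z 86.2 lips -17.6 14.4
65 web Y -11.8 9.2 z 85.9 lips -17.7 14.5
70 web Y -9.0 3.0 z 85.6 lips -17.7 14.5
80 web Y -11.9 6.8 z 85.8 lips -17.9 14.7
85 web Y -12.0 6.9 z 85.8 lips -17.9 14.8
90 web Y -12.0 6.9 z 85.4 lips -18.0 14.8
t 57.92 pos [508.7  23.  195.6] yaw -9.0 j7 -1.74 gap 50.0 F [-0.2 -0.3 -0.1] ff 0.0
d now-axes cm [-0.19  0.05] dz 14.09 roll rad 0.001
  d after-roll axes [-0.19  0.05]
scene 339 [66.5  3.3] 53.9 21.7 10.8 z 88.0
scene 305 [179.8   3.9] 53.1 21.8 9.0 z 88.0
scene 268 [245.5   4.7] 52.2 17.8 7.1 z 88.0
top 85 [68.1 -7.5] 47.6 8.3 -0.4 z 88.0
top 91 [179.7  -6.2] 49.0 8.4 0.4 z 88.0
top 98 [246.1  -7.2] 49.1 11.9 -6.8 z 88.0
```

View pics/w7.png

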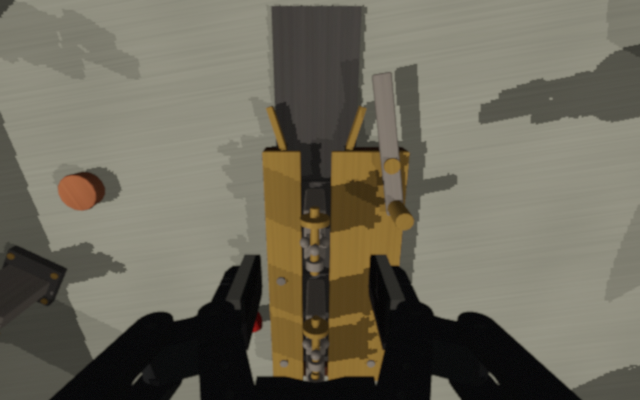

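The third governor stands straight, with its web from (315,190) to (315,270). So the drag came from the grip pressing it on the floor, and I'll lift until its weight shows before sliding.

>>> {"api": "servo_tool", "payload": {
  "linear": [
    [-2.3,-0.1,0],
    [-2.3,0,2],
    [0,0,4],
    [0,0,4],
    [0,0,4],
    [0,0,0],
    [0,0,0],
    [0,0,0],
    [0,0,0],
    [0,0,0],
    [0,0,-0.25],
    [0,0,0]
  ],
  "roll": [0,0,0,0,0,0,0,0,0,0,0,0],
  "jaw": [5,5,5,5,5,5,1,1,1,1,1,1]
}}

```text
time_s: 59.52
ee_pos: [0.4651, 0.0312, 0.0595]
tcp_rot: [-0.0, 0.997, -0.078, 0.0]
contact_force: [-0.3, 0.6, -3.6]
finger_gap: 0.128
finger_force: 37.5
```

```bash
python3 -c "
from m import *
go(*rail(115,-1.5),54.2,-9.05)
"
```

```text
t 59.52 pos [465.1  31.2  59.5] yaw -9.0 j7 -1.72 gap 10.9 F [-0.3  0.6 -3.6] ff 37.5
d now-axes cm [-5.25  0.1 ] dz 0.53 roll rad 0.001
  d after-roll axes [-5.25  0.11]
```

>>> {"api": "servo_tool", "payload": {
  "linear": [
    [-1,0,0],
    [-1,0,0],
    [-1,0,0],
    [-1,0,0],
    [-0.5,0,0],
    [-0.5,0,0],
    [0,0,0]
  ],
  "roll": [0,0,0,0,0,0,0],
  "jaw": [1,1,1,1,1,1,1]
}}

```text
time_s: 60.4
ee_pos: [0.4158, 0.0389, 0.0592]
tcp_rot: [-0.0, 0.997, -0.078, 0.0]
contact_force: [0.1, 0.6, -3.7]
finger_gap: 0.123
finger_force: 37.5
```

```bash
python3 -c "
from m import *
webs(['top','scene'])
"
```

```text
t 60.4 pos [415.8  38.9  59.2] yaw -9.0 j7 -1.75 gap 10.5 F [ 0.1  0.6 -3.7] ff 37.5
d now-axes cm [9.24 0.17] dz 0.45 roll rad 0.001
  d after-roll axes [9.24 0.16]
top 29 [130.4 -11.3] 22.4 3.0 6.6 z 88.0
top 92 [181.4  -6.3] 48.4 7.9 -0.3 z 88.0
top 101 [246.5  -7.2] 49.8 11.6 -7.0 z 88.0
scene 296 [117.3   5.7] 54.7 19.8 15.3 z 88.0
scene 216 [180.7   9.9] 51.3 12.3 11.4 z 86.0
scene 244 [247.   6.] 53.3 14.4 2.6 z 88.0
```

>>> {"api": "servo_tool", "payload": {
  "linear": [
    [-0.2,0,0],
    [0,0,0.25],
    [0,0,0],
    [0,0,0],
    [0,0,0],
    [0,0,-4],
    [0,0,-4],
    [0,-3,-3],
    [0,-4,0],
    [0,-4,0],
    [0,-4,0],
    [0,0,0]
  ],
  "roll": [0,0,0,0,0,0,0,0,0,0,0,0],
  "jaw": [1,1,5,5,5,5,5,7,7,7,7,7]
}}

```text
time_s: 62.0
ee_pos: [0.4369, 0.1907, 0.1662]
tcp_rot: [-0.0, 0.997, -0.076, -0.0]
contact_force: [0.3, -0.7, -0.5]
finger_gap: 0.818
finger_force: 0.0
```

>>> {"api": "servo_tool", "payload": {
  "linear": [
    [0,0,0],
    [0,0,0],
    [0,0,0],
    [0,0,0],
    [0,0,0],
    [0,0,0],
    [0,0,0]
  ],
  "roll": [-0.176,-0.176,-0.176,-0.176,-0.176,-0.176,0],
  "jaw": [7,7,7,7,7,7,7]
}}

```text
time_s: 62.88
ee_pos: [0.437, 0.1862, 0.1664]
tcp_rot: [0.0, 0.901, 0.433, -0.0]
contact_force: [0.7, 0.2, -1.0]
finger_gap: 0.817
finger_force: 0.0
```

```bash
python3 -c "
from m import *
webs(['top','scene'])
govs(clouds(),(.3,.75,.13,.5))
go(451.5,349.3,49,51.5)
"
```

```text
t 62.88 pos [437.  186.2 166.4] yaw 51.4 j7 -1.18 gap 69.8 F [ 0.7  0.2 -1. ] ff 0.0
d now-axes cm [-8.4  15.65] dz 11.17 roll rad 1.054
  d after-roll axes [ 9.46 15.03]
scene 319 [119.1   0.2] 53.2 20.8 1.1 z 87.0
scene 276 [182.3   3.5] 54.5 18.8 3.3 z 88.0
scene 250 [246.8   4.7] 52.0 15.7 3.9 z 87.0
157 c [315.1 168.1] wh 77.5 18.7 ang -78.1 zmax 0.029
450 c [424.1 384.7] wh 48.4 24.6 ang 47.9 zmax 0.079
486 c [458.  486.7] wh 56.5 25.4 ang 1.3 zmax 0.079
757 c [710.6 476.4] wh 80.8 54.3 ang -61.3 zmax 0.079
t 63.08 pos [437.1 187.  166.6] yaw 51.3 j7 -1.18 gap 70.1 F [ 0.8 -0.3 -0.2] ff 0.0
d now-axes cm [13.57 -9.03] dz 11.76 roll rad -0.003
  d after-roll axes [13.6  -8.98]
```

The fourth governor was knocked to about (424,385).

>>> {"api": "servo_tool", "payload": {
  "linear": [
    [3.6,-3.3,0],
    [3.7,-3.4,0],
    [3.7,-3.4,0],
    [3.6,-3.3,0],
    [0,0,0],
    [0,0,0]
  ],
  "roll": [0,0,0,0.06,0,0],
  "jaw": [7,7,7,7,7,7]
}}

```text
time_s: 63.82
ee_pos: [0.4231, 0.3842, 0.1662]
tcp_rot: [0.001, 0.913, 0.407, -0.0]
contact_force: [0.2, -0.3, -0.4]
finger_gap: 0.815
finger_force: 0.0
```

```bash
python3 -c "
from m import *
near((424,386));go(424,386,49,48)
"
```

```text
wrist z 0.003 0.016 2084 [423.3 388.7] 63.8 56.1 49.9
wrist z 0.03 0.083 606 [423.6 389. ] 49.4 19.9 50.0
t 63.88 pos [423.5 383.6 166.4] yaw 48.0 j7 -1.58 gap 70.1 F [-0.7  0.2  0. ] ff 0.0
d now-axes cm [ 0.21 -0.13] dz 11.74 roll rad -0.001
  d after-roll axes [ 0.21 -0.13]
```

>>> {"api": "servo_tool", "payload": {
  "linear": [
    [0.35,-0.35,3],
    [0,0,3],
    [0,0,3],
    [0,0,2.7],
    [0,0,0],
    [0,0,0],
    [0,0,0],
    [0,0,0],
    [0,0,0],
    [0,0,-1],
    [0,0,-1],
    [0,0,0]
  ],
  "roll": [-0.033,0,0,0,0,0,0,0,0,0,0,0],
  "jaw": [7,7,7,7,7,1,1,1,1,1,1,1]
}}

```text
time_s: 65.38
ee_pos: [0.4232, 0.3905, 0.0706]
tcp_rot: [-0.0, 0.906, 0.422, 0.001]
contact_force: [0.5, 0.6, -3.8]
finger_gap: 0.127
finger_force: 39.1
```

```bash
python3 -c "
from m import *
go(615,200,60);go(*rail(-90,-1),60,-9.05)
i,d,P=shot('top')
m=(i[...,0].astype(int)-i[...,1]>70)&(P[...,1]>.2)&(P[...,1]<.36)&(P[...,0]>.45)&(P[...,0]<.62);print(m.sum(),np.nanmedian(P[m],0))
"
```

```text
t 65.38 pos [423.2 390.5  70.6] yaw 50.0 j7 -1.58 gap 10.9 F [ 0.5  0.6 -3.8] ff 39.1
d now-axes cm [-2.25 26.94] dz 1.06 roll rad None
t 65.38 pos [423.2 390.5  70.6] yaw 50.0 j7 -1.58 gap 10.9 F [ 0.5  0.6 -3.8] ff 39.1
d now-axes cm [-17.1   39.48] dz 1.06 roll rad 1.03
  d after-roll axes [25.04 34.98]
183 [0.51906695 0.28225467 0.01979036]
```

>>> {"api": "servo_tool", "payload": {
  "linear": [
    [2.3,2.75,0],
    [2.3,2.75,0],
    [2.3,2.75,0],
    [2.3,2.75,0],
    [2.3,2.75,0],
    [0,0,0],
    [0,0,0],
    [0,0,0],
    [0,0,0],
    [0,0,0],
    [0,0,0],
    [0,0,0]
  ],
  "roll": [0,0,0,0,0,0.171,0.171,0.172,0.172,0.172,0.172,0],
  "jaw": [1,1,1,1,1,1,1,1,1,1,1,1]
}}

```text
time_s: 66.92
ee_pos: [0.6015, 0.3896, 0.0688]
tcp_rot: [0.001, 0.997, -0.078, -0.0]
contact_force: [-0.2, -0.7, -3.3]
finger_gap: 0.127
finger_force: 39.1
```

```bash
python3 -c "
from m import *
go(*rail(-90,-1),56,-9.05)
"
```

```text
t 66.92 pos [601.5 389.6  68.8] yaw -9.0 j7 -2.24 gap 10.9 F [-0.2 -0.7 -3.3] ff 39.1
d now-axes cm [ 7.36 37.71] dz 1.28 roll rad 0.001
  d after-roll axes [ 7.41 37.7 ]
```

>>> {"api": "servo_tool", "payload": {
  "linear": [
    [1.5,3.7,0],
    [1.5,3.8,0],
    [1.5,3.8,0],
    [1.5,3.8,0],
    [1.4,3.8,0],
    [0,3.8,0],
    [0,3.8,0],
    [0,3.8,0],
    [0,3.8,0],
    [0,3.6,0],
    [0,0,0.7],
    [0,0,0]
  ],
  "roll": [0,0,0,0,0,0,0,0,0,0,0,0],
  "jaw": [1,1,1,1,1,1,1,1,1,1,1,1]
}}

```text
time_s: 68.42
ee_pos: [0.6154, 0.0061, 0.062]
tcp_rot: [-0.0, 0.997, -0.078, -0.001]
contact_force: [-0.2, 1.2, -3.4]
finger_gap: 0.129
finger_force: 39.2
```

```bash
python3 -c "
from m import *
foot()"
```

```text
t 68.42 pos [615.4   6.1  62. ] yaw -8.9 j7 -1.69 gap 11.0 F [-0.2  1.2 -3.4] ff 39.2
d now-axes cm [0.01 0.06] dz 0.73 roll rad 0.002
  d after-roll axes [0.01 0.06]
foot 2739 Y [-30.2  25.1] 23.3 (array([-88.60108948,  -2.5007782 ]), 64.60794067382812, 56.17374801635742, 0.050662729889154434)
land 5521 Y [-44.6  40.6] 6.1 (array([-97.09451294,  -2.0966301 ]), 86.2590103149414, 74.14177703857422, 89.99234008789062)
```

>>> {"api": "servo_tool", "payload": {
  "linear": [
    [0,0.06,0.35],
    [0,0,0],
    [-1.5,0,0],
    [-1.5,0,0],
    [-1.5,0,0],
    [-1.5,0,0],
    [-1.5,0,0],
    [-1.5,0,0],
    [-1.5,0,0],
    [0,0,0]
  ],
  "roll": [0,0,0,0,0,0,0,0,0,0],
  "jaw": [1,1,1,1,1,1,1,1,1,1]
}}

```text
time_s: 69.72
ee_pos: [0.5111, 0.0219, 0.0592]
tcp_rot: [-0.0, 0.997, -0.079, -0.0]
contact_force: [0.5, 0.2, -3.0]
finger_gap: 0.126
finger_force: 39.2
```

>>> {"api": "servo_tool", "payload": {
  "linear": [
    [-1,0,0],
    [-1,0,0],
    [-1,0,0],
    [-0.5,0,0],
    [0,0,0],
    [0,0,0]
  ],
  "roll": [0,0,0,0,0,0],
  "jaw": [1,1,1,1,1,1]
}}

```text
time_s: 70.47
ee_pos: [0.478, 0.027, 0.0592]
tcp_rot: [-0.0, 0.997, -0.079, 0.0]
contact_force: [-0.2, 0.0, -3.8]
finger_gap: 0.128
finger_force: 39.2
```

```bash
python3 -c "
from m import *
webs(['scene','top'])"
```

```text
t 70.47 pos [478.   27.   59.2] yaw -9.1 j7 -1.73 gap 11.0 F [-0.2  0.  -3.8] ff 39.2
d now-axes cm [ 2.91 -0.04] dz 0.45 roll rad -0.0
  d after-roll axes [ 2.91 -0.04]
scene 312 [47.1  9. ] 54.5 21.0 19.9 z 88.0
scene 199 [116.3   9.4] 50.0 17.2 17.6 z 80.0
scene 263 [183.2   5. ] 53.0 15.1 -0.7 z 88.0
scene 256 [246.7   4.6] 51.6 16.7 5.0 z 88.0
top 36 [65.2 -7.9] 24.9 9.3 25.6 z 88.0
top 94 [119.1  -7.5] 48.8 8.3 -0.7 z 88.0
top 90 [182.7  -6.2] 49.4 8.9 -1.7 z 88.0
top 100 [246.3  -7. ] 49.4 11.5 -6.0 z 88.0
```

>>> {"api": "servo_tool", "payload": {
  "linear": [
    [-0.3,0,0],
    [0,0,0.2],
    [0,0,0],
    [0,0,0],
    [0,0,0],
    [0,0,-4],
    [0,0,-4],
    [1,2,-3],
    [0,3,0],
    [0,3,0],
    [0,0,0],
    [0,0,0]
  ],
  "roll": [0,0,0,0,0,0,0,0,0,0,0,0],
  "jaw": [1,1,5,5,5,5,5,5,5,5,5,5]
}}

```text
time_s: 72.08
ee_pos: [0.472, -0.0525, 0.1671]
tcp_rot: [-0.0, 0.997, -0.079, 0.0]
contact_force: [0.2, -0.2, 0.1]
finger_gap: 0.586
finger_force: 0.0
```

```bash
python3 -c "
from m import *
C=clouds(['wrist','top','scene'])
for n,(i,d,P) in C.items():
    z=P[...,2];x=P[...,0];y=P[...,1];p=P[...,:2]*1000-O;X=p@RX;Y=p@RY
    m=(z>.072)&(z<.086)&(abs(Y-78)<25)&(X>20)&(X<80);
    if m.sum(): print(n,m.sum(),'knob rail',np.median(X[m]),np.median(Y[m]), np.median(P[m],0))
webs(['scene','top'])
go(*rail(57,82),46.5,-25)"
```

```text
wrist 369 knob rail 56.245468038336135 80.66099187687165 [ 0.45813928 -0.05201076  0.07857937]
top 45 knob rail 56.291711120302665 81.87489424420696 [ 0.45857215 -0.05371821  0.07871536]
scene 61 knob rail 55.924887332639535 84.04012792226102 [ 0.45782977 -0.05523219  0.0772744 ]
t 72.22 pos [472.  -52.1 167. ] yaw -9.0 j7 -1.59 gap 49.8 F [ 0.1  0.  -0.4] ff 0.0
d now-axes cm [ 2.27 -7.94] dz 11.23 roll rad 0.001
  d after-roll axes [ 2.26 -7.95]
scene 341 [53.5  3. ] 53.1 21.1 3.1 z 88.0
scene 278 [119.    3.8] 54.1 16.5 3.9 z 88.0
scene 197 [174.2   4.1] 35.1 15.9 3.6 z 88.0
top 97 [54.5 -5.3] 49.7 13.4 8.0 z 88.0
top 93 [119.8  -7.5] 47.3 8.2 0.5 z 88.0
top 92 [182.7  -6.4] 49.5 8.0 0.4 z 88.0
top 100 [246.3  -7.1] 49.4 11.4 -6.8 z 88.0
t 72.33 pos [472.  -52.3 167. ] yaw -9.0 j7 -1.59 gap 50.2 F [-1.  -0.6  0.2] ff 0.0
d now-axes cm [-1.44  0.32] dz 12.05 roll rad 0.279
  d after-roll axes [-1.3   0.71]
```

All four are in: x ≈ 54, 119, 183 and 246. Now grip the knob.

>>> {"api": "servo_tool", "payload": {
  "linear": [
    [-1.4,0.25,2],
    [0,0,4],
    [0,0,4],
    [0,0,2],
    [0,0,0],
    [0,0,0]
  ],
  "roll": [0,0,0,0,0,0],
  "jaw": [5,5,5,5,5,5]
}}

```text
time_s: 73.08
ee_pos: [0.4582, -0.0533, 0.0478]
tcp_rot: [-0.0, 0.997, -0.079, 0.0]
contact_force: [-0.4, -1.0, 0.4]
finger_gap: 0.584
finger_force: 0.0
```

```bash
python3 -c "
from m import *
go(*rail(56.3,81.5),46.5,-9.05)"
```

```text
t 73.08 pos [458.2 -53.3  47.8] yaw -9.0 j7 -1.54 gap 49.9 F [-0.4 -1.   0.4] ff 0.0
d now-axes cm [-0.03 -0.04] dz 0.13 roll rad 0.0
  d after-roll axes [-0.03 -0.04]
```

>>> {"api": "servo_tool", "payload": {
  "linear": [
    [0,0,0],
    [0,0,0],
    [0,0,0],
    [0.157,0.688,0],
    [0.157,0.688,0],
    [0.157,0.688,0],
    [0.157,0.688,0],
    [0.157,0.688,0],
    [0.157,0.688,0],
    [0.157,0.688,0],
    [0.157,0.688,0],
    [0.157,0.688,0]
  ],
  "roll": [0,0,0,-0.157,-0.157,-0.157,-0.157,-0.157,-0.157,-0.157,-0.157,-0.157],
  "jaw": [1.4,1.4,1.4,1.4,1.4,1.4,1.4,1.4,1.4,1.4,1.4,1.4]
}}

```text
time_s: 74.58
ee_pos: [0.4952, -0.0986, 0.0472]
tcp_rot: [0.0, 0.808, 0.589, -0.0]
contact_force: [0.4, -0.0, -0.1]
finger_gap: 0.164
finger_force: 0.0
```

>>> {"api": "servo_tool", "payload": {
  "linear": [
    [0,0,0],
    [0,0,0]
  ],
  "roll": [0,0],
  "jaw": [1.4,1.4]
}}

```text
time_s: 74.82
ee_pos: [0.4946, -0.0983, 0.0471]
tcp_rot: [-0.0, 0.811, 0.586, -0.0]
contact_force: [-0.0, 1.1, -1.2]
finger_gap: 0.167
finger_force: 0.0
```

```bash
python3 -c "
from m import *
go(494.8,-97,46.5,75)
s=env.sense()['ee_pos'][:2]*1000-rail(12,74.5);print('btn angle',np.arctan2(s@RY,s@RX), np.hypot(*s))"
```

```text
t 74.83 pos [494.6 -98.3  47.1] yaw 71.7 j7 -0.41 gap 14.2 F [-0.   1.1 -1.2] ff 0.0
d now-axes cm [ 0.13 -0.02] dz 0.06 roll rad -0.058
  d after-roll axes [ 0.13 -0.01]
btn angle 1.548701017691533 46.15163164556964
```

>>> {"api": "servo_tool", "payload": {
  "linear": [
    [0,0,0],
    [0,0,0],
    [0,0,0],
    [0,0,-4],
    [0,0,-4],
    [0,0,-4],
    [0,3,-2],
    [0,4,0],
    [0,4,0],
    [0,4,0],
    [0,0,0],
    [0,0,0]
  ],
  "roll": [0,0,0,0,0,0,0,0,0,0,0,0],
  "jaw": [5,5,5,5,5,5,5,5,5,5,5,5]
}}

```text
time_s: 76.32
ee_pos: [0.6368, -0.1444, 0.1866]
tcp_rot: [-0.001, 0.81, 0.587, -0.0]
contact_force: [-0.2, 0.4, 0.7]
finger_gap: 0.589
finger_force: 0.0
```

```bash
python3 -c "
from m import *
C=clouds(['top','scene'])
for n,(i,d,P) in C.items():
    z=P[...,2];p=P[...,:2]*1000-O;X=p@RX;Y=p@RY
    m=(z>.07)&(z<.086)&(abs(Y-115)<25)&(X>-20)&(X<50);k=(np.median(X[m])-12,np.median(Y[m])-75);print(n,m.sum(),k,np.arctan2(k[1],k[0]))
cv2.imwrite('pics/z.png',cv2.resize(C['top'][0][140:340,220:480,::-1],None,fx=3,fy=3))
webs(['scene','top'])"
```

```text
top 0 (np.float64(nan), np.float64(nan)) nan
scene 1 (np.float64(37.38428577661354), np.float64(15.117617390398522)) 0.38428020331915347
t 76.42 pos [ 636.7 -144.4  187.3] yaw 71.9 j7 -0.29 gap 49.7 F [ 1.1  0.2 -0.6] ff 0.0
d now-axes cm [ 11.87 -17.54] dz 13.26 roll rad 1.413
  d after-roll axes [-15.46 -14.48]
scene 212 [182.3   5. ] 50.6 13.7 -0.7 z 87.0
scene 254 [246.1   4.5] 53.0 18.0 4.5 z 88.0
top 94 [55.  -6.6] 49.8 13.5 11.4 z 88.0
top 94 [119.2  -7.3] 48.7 8.6 -0.0 z 88.0
top 88 [182.4  -6.6] 48.7 8.5 -1.5 z 88.0
top 101 [246.2  -7.2] 49.3 11.9 -7.2 z 88.0
  return _methods._mean(a, axis=axis, dtype=dtype,
  ret = ret.dtype.type(ret / rcount)
```

View pics/z.png

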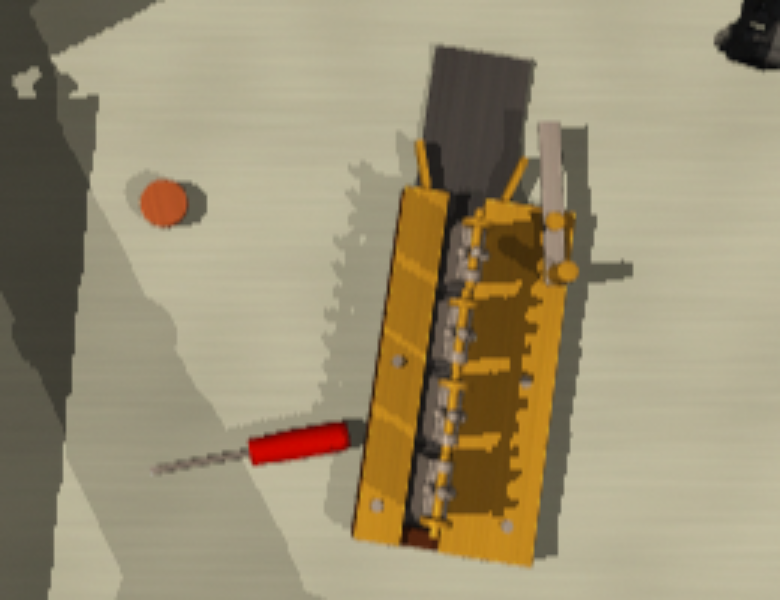

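The crop shows all four in the rail, but the bar is still open with its knob at (566,270). My jaw setting was too wide to hold the knob, so I'll redo it with the jaws closed fully.

>>> {"api": "servo_tool", "payload": {
  "linear": [
    [0,0,0],
    [0,0,0],
    [0,0,0],
    [0,0,0],
    [0,0,0],
    [0,0,0],
    [0,0,0],
    [0,0,0],
    [0,0,0],
    [0,0,0]
  ],
  "roll": [0.157,0.157,0.157,0.157,0.157,0.157,0.157,0.157,0.157,0],
  "jaw": [5,5,5,5,5,5,5,5,5,5]
}}

```text
time_s: 77.78
ee_pos: [0.6373, -0.1446, 0.1876]
tcp_rot: [0.0, 0.997, -0.078, 0.0]
contact_force: [0.3, 0.6, -0.1]
finger_gap: 0.589
finger_force: 0.0
```

>>> {"api": "servo_tool", "payload": {
  "linear": [
    [-3.8,-1.2,0],
    [-3.8,-1.2,0],
    [-3.8,-1.2,0],
    [-3.8,-1.3,0],
    [-3.9,-1.3,0],
    [0,0,3],
    [0,0,3],
    [0,0,0]
  ],
  "roll": [0,0,0,0,0,0,0,0],
  "jaw": [5,5,5,5,5,5,5,5]
}}

```text
time_s: 78.78
ee_pos: [0.4572, -0.0533, 0.1261]
tcp_rot: [-0.0, 0.997, -0.077, -0.002]
contact_force: [-0.1, -0.1, -0.7]
finger_gap: 0.587
finger_force: 0.0
```

```bash
python3 -c "
from m import *
go(*rail(56.3,81.5),46.5,-9.05)"
```

```text
t 78.78 pos [457.2 -53.3 126.1] yaw -8.9 j7 -1.64 gap 50.2 F [-0.1 -0.1 -0.7] ff 0.0
d now-axes cm [ 0.07 -0.06] dz 7.96 roll rad 0.003
  d after-roll axes [ 0.07 -0.06]
```

>>> {"api": "servo_tool", "payload": {
  "linear": [
    [0.05,-0.05,4],
    [0,0,3.9],
    [0,0,0],
    [0,0,0],
    [0,0,0],
    [0,0,0],
    [0,0,0]
  ],
  "roll": [0,0,0,0,0,0,0],
  "jaw": [5,5,5,0,0,0,0]
}}

```text
time_s: 79.65
ee_pos: [0.4596, -0.0532, 0.0487]
tcp_rot: [-0.0, 0.997, -0.079, 0.001]
contact_force: [-0.1, 0.6, -0.4]
finger_gap: 0.004
finger_force: 0.0
```

>>> {"api": "servo_tool", "payload": {
  "linear": [
    [0.157,0.688,0],
    [0.157,0.688,0],
    [0.157,0.688,0],
    [0.157,0.688,0],
    [0.157,0.688,0],
    [0.157,0.688,0],
    [0.157,0.688,0],
    [0.157,0.688,0],
    [0.157,0.688,0],
    [0,0,0],
    [0,0,0]
  ],
  "roll": [-0.157,-0.157,-0.157,-0.157,-0.157,-0.157,-0.157,-0.157,-0.157,0,0],
  "jaw": [0,0,0,0,0,0,0,0,0,0,0]
}}

```text
time_s: 81.03
ee_pos: [0.4963, -0.0981, 0.0481]
tcp_rot: [-0.0, 0.811, 0.586, -0.0]
contact_force: [0.1, 1.2, 0.1]
finger_gap: -0.0
finger_force: 0.0
```

```bash
python3 -c "
from m import *
go(494.8,-97,46.5,75)
s=env.sense()['ee_pos'][:2]*1000-rail(12,74.5);print('btn angle',np.arctan2(s@RY,s@RX), np.hypot(*s))"
```

```text
t 81.03 pos [496.3 -98.1  48.1] yaw 71.7 j7 -0.5 gap -0.0 F [0.1 1.2 0.1] ff 0.0
d now-axes cm [ 0.06 -0.17] dz 0.16 roll rad -0.058
  d after-roll axes [ 0.07 -0.17]
btn angle 1.5844558185589859 45.65671478601224
```

>>> {"api": "servo_tool", "payload": {
  "linear": [
    [0,0,-3],
    [0,0,-4],
    [0,2,-4],
    [0,4,-2],
    [0,4,0],
    [0,0,0],
    [0,0,0]
  ],
  "roll": [0,0,0,0,0,0,0],
  "jaw": [0,0,5,5,5,5,5]
}}

```text
time_s: 81.9
ee_pos: [0.5906, -0.1284, 0.1776]
tcp_rot: [-0.001, 0.81, 0.587, -0.001]
contact_force: [-1.1, -0.2, 0.3]
finger_gap: 0.588
finger_force: 0.0
```

```bash
python3 -c "
from m import *
for n in ('top','scene','wrist'):
    i,d,P=shot(n,'k_%s.png'%n)
    z=P[...,2];p=P[...,:2]*1000-O;X=p@RX;Y=p@RY
    m=(z>.07)&(z<.09)&(Y>45)&(Y<140)&(X>-20)&(X<80)
    if m.any(): print(n,m.sum(),'X',X[m].min(),X[m].max(),'Y',Y[m].min(),Y[m].max(),'z',np.percentile(z[m],[10,50,90]))
    b=(z>.034)&(z<.045)&(Y>50)&(Y<140)&(X>-90)&(X<80)
    if b.any(): print(' bar',b.sum(),rect(np.c_[X[b],Y[b]]/1000))
"
python3 - <<'E'
import cv2,numpy as np
a=cv2.imread('pics/k_scene.png')[170:310,150:350]
cv2.imwrite('pics/k.png',cv2.resize(a,None,fx=4,fy=4))
E
```

```text
top 49 X 47.89344733317688 65.14909245187715 Y 73.59400035417904 90.34260103293585 z [0.07445985 0.07867809 0.08076062]
 bar 349 (array([-4.27045441, 70.62654877]), 140.9430694580078, 37.35219955444336, 0.04208928719162941)
scene 62 X 47.07070117036135 64.98525165624986 Y 74.04388892312635 92.30267512344474 z [0.07348439 0.07763695 0.08013126]
 bar 477 (array([-4.93205261, 73.48462677]), 140.61477661132812, 20.934986114501953, 9.81523609161377)
wrist 460 X 48.27341738002253 65.85505195571707 Y 72.98805782290783 90.70379631074546 z [0.0733998  0.07849942 0.0797208 ]
 bar 2884 (array([-8.33255768, 70.65205383]), 132.01564025878906, 18.00177764892578, 9.633544921875)
```

View pics/k.png

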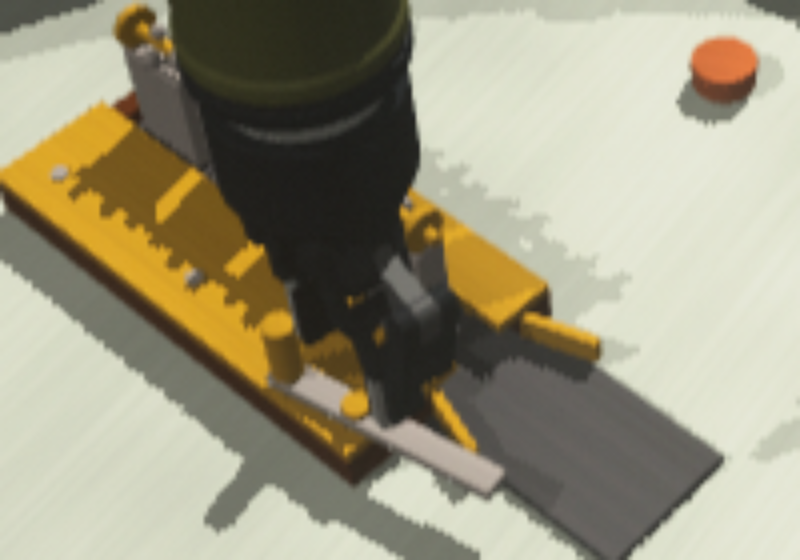

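Odd: the jaws shut to 0 at the knob's position, and the web read only 11 mm when gripped. The real fingertips may sit higher than the TCP reading, so I'll measure them.

```bash
python3 -c "
from m import *
s=env.sense();p=s['ee_pos'];print(p,s['tcp_rot'].round(3))
for n in ('scene','top'):
    i,d,P=shot(n);Q=P.reshape(-1,3);Q=Q[~np.isnan(Q).any(1)]
    m=(np.hypot(Q[:,0]-p[0],Q[:,1]-p[1])<.065)&(Q[:,2]>.06)&(Q[:,2]<.4);q=Q[m]
    print(n,len(q))
    for a in np.arange(.12,.3,.01):
        k=(q[:,2]>=a)&(q[:,2]<a+.01)
        if k.any(): print(a.round(2),k.sum(),(q[k].min(0)-p).round(3)[:2],(q[k].max(0)-p).round(3)[:2])
"
```

```text
[ 0.59068974 -0.12864045  0.17810585] [-0.     0.81   0.587 -0.   ]
scene 2713
0.21 27 [-0.032 -0.022] [0.028 0.009]
0.22 81 [-0.034 -0.021] [0.038 0.008]
0.23 73 [-0.034 -0.021] [0.038 0.009]
0.24 58 [-0.033 -0.022] [0.033 0.008]
0.25 34 [-0.052 -0.025] [0.034 0.005]
0.26 135 [-0.058 -0.031] [0.057 0.006]
0.27 85 [-0.054 -0.031] [0.06  0.003]
0.28 176 [-0.034 -0.032] [0.062 0.006]
0.29 119 [-0.031 -0.033] [0.063 0.007]
top 1190
0.21 8 [-0.027 -0.015] [0.027 0.016]
0.22 27 [-0.034 -0.014] [0.033 0.02 ]
0.23 28 [-0.034 -0.009] [0.038 0.019]
0.24 21 [-0.034 -0.005] [0.034 0.019]
0.25 14 [-0.035 -0.001] [0.04  0.022]
0.26 77 [-0.056 -0.007] [0.056 0.029]
0.27 35 [-0.057 -0.008] [0.061 0.029]
0.28 68 [-0.061 -0.008] [0.062 0.029]
0.29 48 [-0.064 -0.008] [0.062 0.03 ]
```

The real fingertips sit about 30 mm above where the reported TCP puts them. That explains the head grips, the jams and the missed knob, so I'll go 30 mm lower for the knob.

>>> {"api": "servo_tool", "payload": {
  "linear": [
    [0,0,0],
    [0,0,0],
    [0,0,0],
    [0,0,0],
    [0,0,0],
    [0,0,0],
    [0,0,0],
    [0,0,0],
    [0,0,0],
    [0,0,0]
  ],
  "roll": [0.157,0.157,0.157,0.157,0.157,0.157,0.157,0.157,0.157,0],
  "jaw": [5,5,5,5,5,5,5,5,5,5]
}}

```text
time_s: 83.4
ee_pos: [0.5915, -0.1289, 0.1783]
tcp_rot: [0.0, 0.997, -0.078, 0.0]
contact_force: [-0.3, 0.0, 0.2]
finger_gap: 0.587
finger_force: 0.0
```

>>> {"api": "servo_tool", "payload": {
  "linear": [
    [-3.5,-1.3,0],
    [-3.6,-1.3,0],
    [-3.6,-1.3,0],
    [-3.6,-1.4,0],
    [0,0,4],
    [0,0,4],
    [0,0,4],
    [0,0,0],
    [0,0,0]
  ],
  "roll": [0,0,0,0,0,0,0,0,0],
  "jaw": [5,5,5,5,5,5,5,5,5]
}}

```text
time_s: 84.52
ee_pos: [0.4595, -0.0543, 0.0592]
tcp_rot: [-0.0, 0.997, -0.078, 0.001]
contact_force: [-0.5, 1.0, 0.7]
finger_gap: 0.584
finger_force: 0.0
```

```bash
python3 -c "
from m import *
go(*rail(56.6,81.9),18,-9.05)"
```

```text
t 84.53 pos [459.5 -54.3  59.2] yaw -9.0 j7 -1.73 gap 49.9 F [-0.5  1.   0.7] ff 0.0
d now-axes cm [-0.21 -0.08] dz 4.12 roll rad 0.001
  d after-roll axes [-0.21 -0.08]
```

>>> {"api": "servo_tool", "payload": {
  "linear": [
    [-0.2,-0.1,2],
    [0,0,2],
    [0,0,0],
    [0,0,0],
    [0,0,0],
    [0,0,0],
    [0,0,0]
  ],
  "roll": [0,0,0,0,0,0,0],
  "jaw": [5,5,5,0.8,0.8,0.8,0.8]
}}

```text
time_s: 85.4
ee_pos: [0.4579, -0.0531, 0.0194]
tcp_rot: [0.0, 0.997, -0.079, 0.001]
contact_force: [-0.4, 0.2, 7.8]
finger_gap: 0.189
finger_force: 58.3
```

Now the knob is really held. Turn it.

>>> {"api": "servo_tool", "payload": {
  "linear": [
    [0.157,0.688,0],
    [0.157,0.688,0],
    [0.157,0.688,0],
    [0.157,0.688,0],
    [0.157,0.688,0],
    [0.157,0.688,0],
    [0.157,0.688,0],
    [0.157,0.688,0],
    [0.157,0.688,0],
    [0,0,0],
    [0,0,0]
  ],
  "roll": [-0.157,-0.157,-0.157,-0.157,-0.157,-0.157,-0.157,-0.157,-0.157,0,0],
  "jaw": [0.8,0.8,0.8,0.8,0.8,0.8,0.8,0.8,0.8,0.8,0.8]
}}

```text
time_s: 86.78
ee_pos: [0.4957, -0.0969, 0.0195]
tcp_rot: [0.001, 0.809, 0.587, 0.001]
contact_force: [-0.1, 4.1, 6.5]
finger_gap: 0.19
finger_force: 59.1
```

```bash
python3 -c "
from m import *
go(494.8,-97,46.5,75)
s=env.sense()['ee_pos'][:2]*1000-rail(12,75);print('btn angle',np.arctan2(s@RY,s@RX), np.hypot(*s))"
```

```text
t 86.78 pos [495.7 -96.9  19.5] yaw 71.9 j7 -0.65 gap 16.3 F [-0.1  4.1  6.5] ff 59.1
d now-axes cm [-0.03 -0.08] dz -2.7 roll rad -0.054
  d after-roll axes [-0.03 -0.08]
btn angle 1.5672560192493983 44.13382776360408
```

Release, clear and verify.

>>> {"api": "servo_tool", "payload": {
  "linear": [
    [0,0,0],
    [0,0,0],
    [0,0,0],
    [0,0,-4],
    [0,0,-4],
    [0,0,-4],
    [0,3,-4],
    [0,4,0],
    [0,4,0],
    [0,4,0],
    [0,0,0],
    [0,0,0]
  ],
  "roll": [0,0,0,0,0,0,0,0,0,0,0,0],
  "jaw": [5,5,5,5,5,5,5,5,5,5,5,5]
}}

```text
time_s: 88.28
ee_pos: [0.6362, -0.144, 0.1776]
tcp_rot: [-0.001, 0.809, 0.587, -0.0]
contact_force: [-0.1, -0.1, 0.6]
finger_gap: 0.584
finger_force: 0.0
```

```bash
python3 -c "
from m import *
C=clouds(['top','scene'])
for n,(i,d,P) in C.items():
    z=P[...,2];p=P[...,:2]*1000-O;X=p@RX;Y=p@RY
    m=(z>.07)&(z<.086)&(abs(Y-115)<30)&(X>-20)&(X<70)
    if m.any(): k=(np.median(X[m])-12,np.median(Y[m])-75);print(n,m.sum(),k,np.arctan2(k[1],k[0]))
cv2.imwrite('pics/zz.png',cv2.resize(C['top'][0][60:340,220:480,::-1],None,fx=2,fy=2))
webs(['scene','top'])"
```

```text
top 46 (np.float64(0.6021810923453366), np.float64(44.40706215626801)) 1.5572366775823052
scene 72 (np.float64(-1.012303192007261), np.float64(47.29117413694176)) 1.5921988112630592
t 88.38 pos [ 636.1 -144.1  178.3] yaw 71.9 j7 -0.44 gap 49.6 F [ 0.3  0.4 -0.5] ff 0.0
d now-axes cm [ 11.86 -17.47] dz 12.36 roll rad 1.413
  d after-roll axes [-15.39 -14.45]
scene 199 [182.5   4.6] 50.9 15.0 1.5 z 88.0
scene 264 [247.4   4.4] 52.9 15.3 2.9 z 88.0
top 92 [54.1 -5.3] 48.3 8.4 0.0 z 88.0
top 83 [118.3  -7. ] 46.7 8.6 -0.3 z 88.0
top 93 [182.8  -6.3] 49.7 8.3 -0.5 z 88.0
top 93 [246.2  -7.1] 49.3 11.3 -6.3 z 88.0
```

View pics/zz.png

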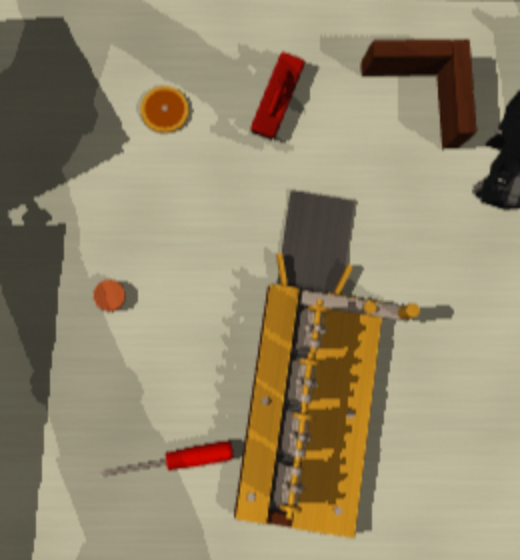

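The bar lies square across the mouth, knob out at (411,310), and all four governors stand in the rail. Nothing else has been disturbed.

```bash
python3 -c "
from bench import env
print(env.hand_in())"
```

```text
the job is handed in; nothing more can be done
None
```

I handed the job in with all four governors standing in the rail (x ≈ 54, 118, 183 and 246 mm) and the turnbutton closed at about 1.57 rad; a stalled push at about 43 N and later a 17 N one came while a governor had jammed, and the hand-in gave no verdict.

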